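Check the repair-stand jaw pads with the pin gauge and sort them

TASK

Sort the black rubber jaw pads of the repair stand by hardness: turn the zero knob on top of the blue pin gauge until its white line meets the red index mark, then take the gauge from its stand, press it squarely on the middle of each pad, not hard, just until its foot is flat on the rubber, and read how far the pin sinks in. Lay the pads that are still soft (the pin sinks 4 mm or more) in the green tray and the hardened ones in the red tray, flat with the rubber up (one may lie on another); one within half a millimetre of that limit may go in either. Put the gauge back in its stand, still set to the mark, and leave the other things on the bench alone.

Things in the scene. Friction and masses are not known exactly. Their poses are not given: they have to be found in the camera images.
- gauge_grip (a point): pin gauge: blue body 40 x 40 mm on a 44 x 44 x 6 mm aluminium foot, 105 mm tall with its knob, 0.31 kg. This point is on its axis where the body can be gripped across two flat sides, 68 mm above the foot's underside, 10 mm below the body's top, 37 mm below the knob's top; z points up along the gauge, x and y are square to its flat sides, -x is the side with the white scale and the red index mark.
- gauge_foot (a point): centre of the flat underside of the gauge's foot. With the knob on its index mark the 6 mm steel pin stands out 9 mm below it.
- zero_knob (a joint): zero knob on the gauge's top, round, knurled, 32 mm across, 24 mm high: angle in rad, 0 when its white line meets the red index mark, positive counter-clockwise from above; range -0.6 to 1.8; it turns stiffly (0.05 N m) and stays where left. Its screw carries the pin: each rad above 0 draws the pin 1.5 mm further in, so the gauge reads false off the mark.
- knob_grip (a point): on the axis of the zero knob, 20 mm above the dark plate under it and 4 mm below the knob's top: a height to grip it at.
- gauge_pin (a joint): how far the sprung pin is pushed back into the gauge, in m (0 when free; a red marker beside the white millimetre scale rises with it). With the knob on its mark and the foot flat on a pad, the pin has sunk into the rubber by 9 mm less this value. The spring presses with 2 N at 0 and 7 N at 9 mm.
- stand_seat (a point): black stand of the gauge, 60 x 60 mm, fixed: centre of the square seat, 16 mm above the bench, that the foot rests on; the pin hangs in a well below. The walls round it are 50 mm apart inside and flare at the top, 54 mm above the bench; the gauge goes in squarely, any of four ways round; x and y are square to the walls.
- keep_tray_in (a point): green sheet-metal tray, fixed: centre of its floor, 3 mm above the bench; inside it measures 174 (x) by 204 mm (y), with a lip 11 mm above the floor.
- scrap_tray_in (a point): red sheet-metal scrap tray of the same form and size, fixed: centre of its floor, 3 mm above the bench. The two trays stand left and right of the pads, either way round.
- pad_1_mid (a point): jaw pad 1: black rubber on a steel backing plate, 84 (x) x 46 (y) x 26 mm (z), flat, rubber up, smooth in the middle with a grey dot at the centre, ribbed at the ends. This point is its centre, 13 mm below the rubber's top. The pin finds little resistance until it has sunk 1 to 8 mm (unseen, new at each start), then stops; test within 15 mm (x) and 10 mm (y) of the centre. None if absent (3 or 4 are there).
- pad_2_mid (a point): jaw pad 2: black rubber on a steel backing plate, 84 (x) x 46 (y) x 26 mm (z), flat, rubber up, smooth in the middle with a grey dot at the centre, ribbed at the ends. This point is its centre, 13 mm below the rubber's top. The pin finds little resistance until it has sunk 1 to 8 mm (unseen, new at each start), then stops; test within 15 mm (x) and 10 mm (y) of the centre. None if absent (3 or 4 are there).
- pad_3_mid (a point): jaw pad 3: black rubber on a steel backing plate, 84 (x) x 46 (y) x 26 mm (z), flat, rubber up, smooth in the middle with a grey dot at the centre, ribbed at the ends. This point is its centre, 13 mm below the rubber's top. The pin finds little resistance until it has sunk 1 to 8 mm (unseen, new at each start), then stops; test within 15 mm (x) and 10 mm (y) of the centre. None if absent (3 or 4 are there).
- pad_4_mid (a point): jaw pad 4: black rubber on a steel backing plate, 84 (x) x 46 (y) x 26 mm (z), flat, rubber up, smooth in the middle with a grey dot at the centre, ribbed at the ends. This point is its centre, 13 mm below the rubber's top. The pin finds little resistance until it has sunk 1 to 8 mm (unseen, new at each start), then stops; test within 15 mm (x) and 10 mm (y) of the centre. None if absent (3 or 4 are there).
- tin_mid (a point): bystander: tin of grease with a yellow lid, 79 mm across, 30 mm high; its centre
- tyre_lever_0: bystander: blue tyre lever, 16 x 117 x 8 mm, along its y; centre of its underside
- tyre_lever_1: bystander: blue tyre lever, 16 x 117 x 8 mm, along its y; centre of its underside
- chain_tool: bystander: chain tool with a yellow handle, 30 x 130 x 23 mm, along its y; centre of its underside

How it is judged:
By the outcome, as a careful person would: the job done as asked, in the order asked, and still so for the second after the job is handed in, with the robot touching nothing.
Of pad_1, pad_2, pad_3, pad_4 only 3 to 4 are there at a start; the rules pass over those that are not, and their reading is None.
At some moment in a run one of pad_1, pad_2, pad_3, pad_4 may be knocked a few centimetres aside while the robot is not near it.
It also fails if it takes over 200 s, if anything falls off the work surface, if the arm or the gripper's body presses on something with over 40 N, if the wrist force passes 120 N, or if a joint passes its speed limit or range.

ROBOT

A 6-joint arm with a two-finger parallel gripper is mounted at the origin on a cart in front of the work surface, level with it; the furniture and walls round the work are solid. World frame = base frame: x ahead of the robot, y to its left, z up, the work surface at z = 0. Lengths are in mm, angles in rad, forces in N, time in s.
With the tool pointing down it reaches from about 350 to 875 mm from the base axis. Payload 4.2 kg.
Tool frame: the origin (TCP) lies between the finger pads; the fingertips stand 14 mm ahead of it and the grasp point (between the pads) lies 5 mm behind it; z points along the fingers, y is the line along which they close (so a half turn about z gives the same grasp; the last joint's range is limited). The gripper opens to 85 mm and grips with 20 to 120 N. Pads are 22 mm wide; open, the fingers measure 114 mm over their backs; the gripper's body (76 mm by 85 mm) begins 54 mm behind the grasp point. The pads swing forward as they close: fully open they stand 13 mm farther back than shut.
Start: joints at [-0.987, 0.385, 0.008, 0, -1.194, -0.259], TCP at [199.465, -592.295, 245.312] pointing down, gripper open.
Joint ranges: [-3.14, 3.14], [-1.21, 2.06], [-1.07, 1.41], [-3.16, 2.05], [-2.99, -0.16], [-3.1, 3.1]. Speed limits (rad/s): [2.79, 2.79, 3.14, 3.14, 3.14, 3.14].

INTERFACE

Orientations are given as a unit quaternion [x, y, z, w].
In Python, from bench import * gives the robot as it stands.
- The arm moves only by the tool carry_out, never from a script. Its argument "motion" is a list of rows, each a list of 7 numbers: the turn, a rotation vector about the tool's x, y, z in rad, then the shift along the tool's x, y, z in mm, then the opening, from -1 (shut) to 1 (fully open), so that 0 is half open. A call has 1 to 5 rows; each row is the pose to reach, as a shift and turn from the pose commanded when the call began, along the tool's axes at that moment; what a row does not reach only later rows make up. A row lasts 1/8 s, in which the tool goes at most 62.5 mm and 10.7 degrees, less where a joint would pass 70% of its speed; a pose out of reach is approached as far as the arm can. A call with a gripper value outside its range is refused whole. The fingers move at their own pace and stop on an object; the grip force is fixed at half the most. Time passes only in rows, so rows that repeat a pose let the fingers close. It gives the time, the measured TCP pose, the force, the opening and the grip force at its end, in the units of the state.
- read_state(): the state, without advancing time (a new reading comes with each control period).
- get_image(name): name is "scene" or "top" or "wrist"; returns a dict with "color" (420x560x3 uint8, blue, green, red), "mtx" (3x3 intrinsics, pixels), "position" and "orientation" of the camera in the world. Camera axes: x right, y down, z forward; pixel columns grow to the right and rows downward; lengths in mm; the calibration is good to about 2 mm. A picture is of the moment at which its call begins. There is no depth.
- job_done(): hands the job in; it is judged then, once.
The state is a dict: "clock": time; "joints": joint angles; "joint_vel": joint speeds; "joint_efforts": joint torques, N m; "position": TCP position; "ee_rot": TCP orientation; "contact_force": force on the tool from outside, world axes, zero at the start; "wrist_torque": the same for the moment, N m; "gripper_width": finger opening in mm; "grasp_force": force on a finger pad.
Only numpy, scipy, OpenCV 4.12 (cv2) and the standard library are available. Lean on these libraries where they do the work, as an engineer would, in place of code of your own. Each camera call takes 0.05 s, during which the arm holds its last target. There are 200 camera calls.

## Working session

There is one attempt and no reset: what is moved stays moved. The work goes in short steps, Python scripts to look and compute and a tool call to move; the robot and the scene stay as the last step left them, time stands still between calls to the robot, and variables do not carry over. Pictures are saved under pics/ and viewed, at most 14 in all, crops included, and the job is handed in when it is done.

Besides the shell and the picture viewer there is one more tool, called after ">>>" as name(argument=value, ...), one argument or row to a line, values as JSON. carry_out: Moves the arm, as the interface text tells. Its arguments: {"type":"object","properties":{"motion":{"type":"array"}},"required":["motion"]}

```bash
ls; mkdir -p pics; python3 - <<'E'
from bench import *
import cv2
for n in ("scene","top"):
    im=get_image(n); cv2.imwrite(f"pics/{n}0.png",im["color"]); print(n,im["mtx"].tolist(),im["position"],im["orientation"])
print(read_state())
E
```

```text
pics
scene [[486.65342940524897, 0.0, 282.562360427608], [0.0, 486.65342940524897, 214.55878650227933], [0.0, 0.0, 1.0]] [-296.67968813  536.94575792  635.78544951] [-0.39014014  0.76388177 -0.45102062  0.24668951]
top [[388.2772747671734, 0.0, 284.7272461263052], [0.0, 388.2772747671734, 211.81010546796267], [0.0, 0.0, 1.0]] [258.45656076  73.48768088 997.05826861] [-0.58589965  0.79622303 -0.12162606  0.08920529]
{'clock': 0.1, 'joints': array([-9.87408104e-01,  3.85469734e-01,  6.77404421e-03, -4.04596286e-04,
       -1.19400334e+00, -2.58640355e-01]), 'joint_vel': array([ 0.00036697, -0.0016916 ,  0.0044057 ,  0.00224136,  0.00253714,
        0.00174227]), 'joint_efforts': array([-8.81803389e-04, -3.93318307e+01,  1.88930047e+01,  4.19801205e+00,
       -2.56967018e-03,  8.74378628e-06]), 'position': array([ 199.29852121, -591.85822023,  244.3459725 ]), 'ee_rot': array([-1.61587660e-01,  9.86857886e-01,  9.45120233e-04, -2.17187808e-04]), 'contact_force': array([-0.25910098, -0.18115103,  0.85025081]), 'wrist_torque': array([ 0.01836067, -0.0053212 , -0.02417964]), 'grasp_force': 0.0, 'gripper_width': 85.36372537734887}
```

View pics/top0.png

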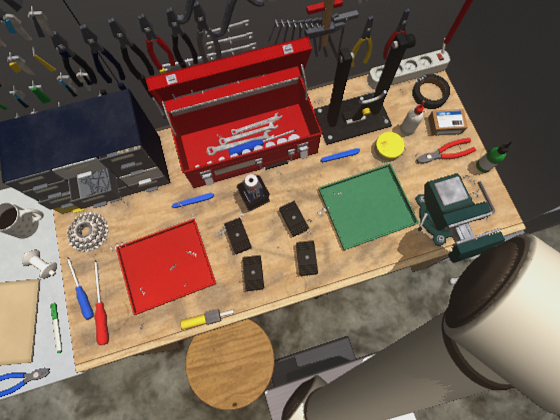

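View pics/scene0.png

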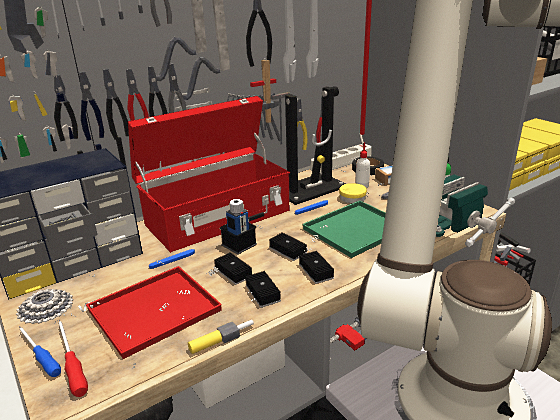

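Top view: four pads near (237,235), (292,218), (253,272), (306,257); gauge in its stand at (253,188), red tray left at (165,265), green tray right at (367,207), toolbox behind the gauge.

```bash
cat > h.py <<'E'
from bench import *
import numpy as np, cv2
from scipy.spatial.transform import Rotation as R
def rays(im,uv):
    uv=np.atleast_2d(np.array(uv,float)); d=np.c_[uv,np.ones(len(uv))]@np.linalg.inv(im["mtx"]).T
    return R.from_quat(im["orientation"]).apply(d)
def plane(im,uv,z):
    d=rays(im,uv); p=np.array(im["position"]); return p+d*((z-p[2])/d[:,2])[:,None]
def proj(im,X):
    c=R.from_quat(im["orientation"]).inv().apply(np.atleast_2d(X)-im["position"])@im["mtx"].T
    return c[:,:2]/c[:,2:]
def tri(a,ua,b,ub):
    p,q=np.array(a["position"]),np.array(b["position"]);d,e=rays(a,ua)[0],rays(b,ub)[0]
    s=np.linalg.lstsq(np.c_[d,-e],q-p,rcond=None)[0]; A,B=p+s[0]*d,q+s[1]*e
    return (A+B)/2,np.linalg.norm(A-B)
def go(pos,yaw=None,s=None):
    """shift (tool axes) and turn about tool z from measured pose to world TCP pos, tool y axis at yaw (mod pi)"""
    s=s or read_state(); r=R.from_quat(s["ee_rot"])
    sh=r.inv().apply(np.array(pos)-s["position"]); t=0
    y=r.as_matrix()[:,1]; cur=np.arctan2(y[1],y[0])
    if yaw is not None: t=-((yaw-cur+np.pi/2)%np.pi-np.pi/2)
    # tilt fix
    yw=(cur-t); T=np.c_[[np.sin(yw),-np.cos(yw),0],[np.cos(yw),np.sin(yw),0],[0,0,-1]]
    if np.linalg.det(T)<0: T[:,0]*=-1
    print("pos",s["position"].round(1),"yaw",cur.round(3),"shift",sh.round(1),"rotvec",(r.inv()*R.from_matrix(T)).as_rotvec().round(3),"j6",s["joints"][5].round(2))
def save(name,im,roi=None,k=1):
    c=im["color"]
    if roi: x0,y0,x1,y1=roi; c=c[y0:y1,x0:x1]
    cv2.imwrite(f"pics/{name}.png",cv2.resize(c,None,fx=k,fy=k,interpolation=cv2.INTER_CUBIC))
E
python3 - <<'E'
from h import *
t=get_image("top");s=get_image("scene")
hsv=cv2.cvtColor(t["color"],cv2.COLOR_BGR2HSV)
m=((hsv[...,2]<75)).astype(np.uint8); m[:195]=0;m[295:]=0;m[:,:215]=0;m[:,325:]=0
n,l,st,c=cv2.connectedComponentsWithStats(m)
for i in range(1,n):
    if st[i,4]>100:
        print(st[i],c[i].round(1))
        pts=np.argwhere(l==i)[:,::-1]
        w=plane(t,pts,26)[:,:2].astype(np.float32); print("  rect",cv2.minAreaRect(w*1))
for nm,lo,hi in (("red",(0,150,80),(8,255,255)),("green",(65,90,50),(95,255,200))):
    m=cv2.inRange(hsv,lo,hi); 
    if nm=="red": m[:200]=0;m[:,:110]=0;m[:,220:]=0
    else: m[:, :310]=0;m[:,420:]=0
    n,l,st,c=cv2.connectedComponentsWithStats(m); i=1+st[1:,4].argmax()
    w=plane(t,np.argwhere(l==i)[:,::-1],10)[:,:2].astype(np.float32); print(nm,cv2.minAreaRect(w))
save("g_top",t,(215,160,295,220),5); save("g_scene",s,(205,185,285,255),5)
a=cv2.imread("pics/g_top.png");b=cv2.imread("pics/g_scene.png");h=max(a.shape[0],b.shape[0])
P=lambda x:cv2.copyMakeBorder(x,0,h-x.shape[0],0,0,0)
cv2.imwrite("pics/g.png",np.hstack([P(a),P(b)]))
E
```

```text
[241 195  28  16 277] [254.6 200.8]
  rect ((596.5159912109375, 51.634857177734375), (71.92235565185547, 41.799591064453125), 72.70047760009766)
[279 201  30  36 555] [293.3 218.5]
  rect ((524.1924438476562, -33.1206169128418), (85.63348388671875, 47.556373596191406), 8.96497917175293)
[225 218  26  36 554] [237.5 236. ]
  rect ((522.7622680664062, 118.38948059082031), (86.9966812133789, 45.51722717285156), 4.599956035614014)
[296 241  22  35 588] [306.3 258.2]
  rect ((415.4913330078125, -32.749271392822266), (46.3167610168457, 84.63887023925781), 78.7159194946289)
[243 256  21  35 594] [252.9 273.1]
  rect ((419.4983215332031, 106.55900573730469), (45.91572570800781, 84.16246795654297), 79.39812469482422)
red ((508.76263427734375, 316.0591125488281), (184.7307891845703, 213.48831176757812), 3.9771223068237305)
green ((505.35833740234375, -236.44598388671875), (180.4488067626953, 211.81578063964844), 2.687798500061035)
```

View pics/g.png

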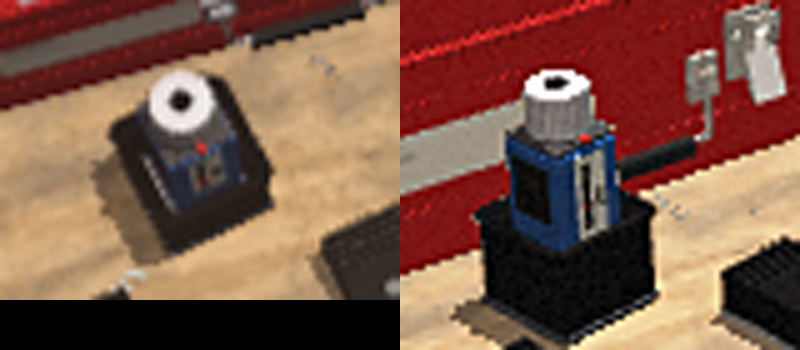

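Crops: knob top centre at about (251,180) in top and (236,202) in scene; the scale with red index mark faces the robot. Knob line is not visible yet.

```bash
python3 - <<'E'
from h import *
t=get_image("top");s=get_image("scene")
print(tri(t,(251.2,179.8),s,(236.4,201.6)), plane(t,(251.2,179.8),121), plane(s,(236.4,201.6),121))
# blue front edges of gauge top (dark plate z~97): corner pix in crop
for z in (97,94): print(plane(t,[(215+147/5,160+140/5),(215+235/5,160+137/5)],z))
print(plane(t,[(215+172/5,160+212/5),(215+242/5,160+178/5)],54))
w=get_image("wrist"); print(R.from_quat(read_state()["ee_rot"]).inv().apply(np.array(w["position"])-read_state()["position"]),(R.from_quat(read_state()["ee_rot"]).inv()*R.from_quat(w["orientation"])).as_matrix().round(2))
go((602,60,300),None); print(w["mtx"])
E
```

```text
(array([621.07043638,  44.36413681, 120.66992912]), np.float64(1.8462698706459855)) [[621.51778655  45.11745148 121.        ]] [[619.64489111  44.10947047 121.        ]]
[[615.45904156  66.37314694  97.        ]
 [604.02572661  24.32383984  97.        ]]
[[616.64897279  66.34943336  94.        ]
 [605.17754926  24.15997097  94.        ]]
[[590.68984281  64.36134707  54.        ]
 [597.77528166  24.87438154  54.        ]]
[  73.04130532    0.67376933 -128.44409362] [[ 0.   -0.96 -0.29]
 [ 1.    0.    0.  ]
 [ 0.   -0.29  0.96]]
pos [ 199.4 -592.2  245.1] yaw 1.896 shift [-589.6  489.7  -54.7] rotvec [ 0.  0. -0.] j6 -0.26
[[300.51980494   0.         276.98194641]
 [  0.         300.51980494 205.47011048]
 [  0.           0.           1.        ]]
```

>>> carry_out(
  motion=[
    [0,0,0.06,-50,39,0,1],
    [0,0,0.12,-98,77,0,1],
    [0,0,0.18,-147,115,0,1],
    [0,0,0.25,-195,153,0,1],
    [0,0,0.325,-243,190,0,1],
  ],
)

```text
clock: 0.98
position: [370.0, -333.0, 245.7]
ee_rot: [0.001, 1.0, -0.0, 0.0]
contact_force: [0.6, -0.6, 0.0]
gripper_width: 85.4
grasp_force: 0.0
```

```bash
python3 -c "
from h import *
go((621,44,230),1.571)"
```

```text
pos [ 370.  -333.   245.7] yaw 1.568 shift [-250.   377.7   15.7] rotvec [-0.     0.001 -0.003] j6 -1.17
```

>>> carry_out(
  motion=[
    [0,0,0,-33,50,2,1],
    [0,0,0,-66,100,4,1],
    [0,0,0,-99,150,6,1],
    [0,0,0,-132,200,8,1],
    [0,0,0,-165,250,10,1],
  ],
)

```text
clock: 1.6
position: [535.1, -82.9, 235.6]
ee_rot: [-0.0, 1.0, -0.0, 0.0]
contact_force: [0.4, -0.1, -0.1]
gripper_width: 85.5
grasp_force: 0.0
```

>>> carry_out(
  motion=[
    [0,0,0,-32,48,2,1],
    [0,0,0,-64,96,4,1],
    [0,0,0,-85,128,6,1],
    [0,0,0,-85,128,6,1],
  ],
)

```text
clock: 2.1
position: [620.1, 45.6, 228.2]
ee_rot: [-0.001, 1.0, -0.0, -0.0]
contact_force: [-0.4, -1.0, 0.7]
gripper_width: 85.7
grasp_force: 0.0
```

```bash
python3 -c "
from h import *
go((621,44,230),1.571)
print(read_state()['joints'].round(2))
w=get_image('wrist');t=get_image('top'); print(w['position'])
print('knob',proj(w,(621,44,121)),'plate',proj(w,(621,44,97)))
u,v=proj(w,(621,44,110))[0].astype(int); x0=max(0,min(u-70,420));y0=max(0,min(v-60,315))
print(x0,y0); np.save('w0.npy',w['color']); save('w1',w,(x0,y0,x0+140,y0+105),5)"
```

```text
pos [620.1  45.6 228.2] yaw 1.574 shift [-0.9 -1.6 -1.8] rotvec [-0.    -0.001  0.003] j6 -1.9
[ 0.33  0.39 -0.03 -0.   -1.15 -1.9 ]
[546.94507246  46.36148847 356.82917294]
knob [[273.89983083 208.53877956]] plate [[274.17545373 200.54043771]]
204 144
```

View pics/w1.png

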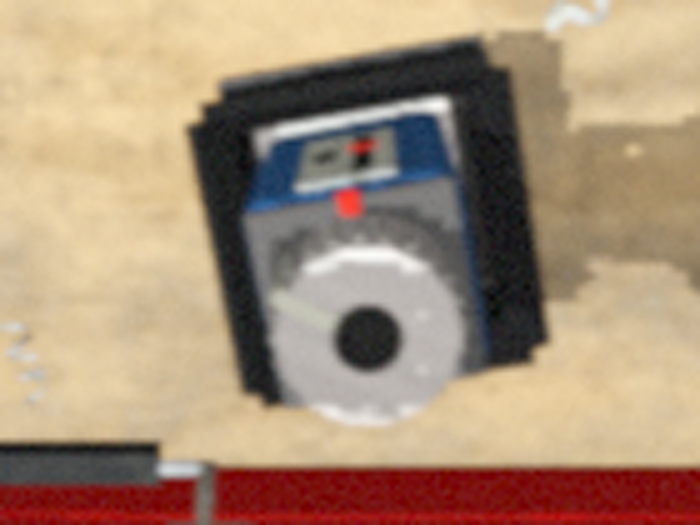

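The wrist view shows the knob centre at crop (368,337), its white line running to (275,295), the red index at (348,203), and the top plate's front edge (247,213)–(455,178); so the knob is about +1 rad off. Toolbox edge lies at crop row ~470.

```bash
python3 -c "
from h import *
w=get_image('wrist');t=get_image('top');s=get_image('scene')
f=lambda x,y:(204+x/5,144+y/5)
print('knob',plane(w,f(368,337),121)); 
k=plane(w,[f(368,337),f(275,295)],121);d=k[1]-k[0];a=np.arctan2(d[1],d[0])
e=plane(w,[f(247,213),f(455,178)],97);g=e[1]-e[0];print('edge len',np.linalg.norm(g),e); n=np.arctan2(g[1],g[0])+np.pi/2;
print('line',a,'index dir',n,'diff',(a-n)); m=plane(w,f(348,203),97)-plane(w,f(368,337),121);print('mark dir',np.arctan2(m[0,1],m[0,0]))
for z in (0,60,100,140): print(z,plane(w,f(400,470),z).round())
print('stand', plane(w,[f(192,128),f(510,72),f(545,345)],54).round())
print(tri(t,(320,158),s,(291,205)),tri(t,(317,134),s,(287,160)))
"
```

```text
knob [[622.46571914  44.80907436 121.        ]]
edge len 37.40962166669922 [[607.11415887  23.2975752   97.        ]
 [600.71962926  60.15662815  97.        ]]
line -2.012263806468182 index dir 3.313368930617211 diff -5.325632737085392
mark dir -2.937960699134162
0 [[698.  53.   0.]]
60 [[672.  52.  60.]]
100 [[655.  51. 100.]]
140 [[638.  50. 140.]]
stand [[600.   9.  54.]
 [588.  73.  54.]
 [646.  83.  54.]]
(array([ 666.25500532, -151.64558234,   31.63663559]), np.float64(6.216814397818734)) (array([ 668.08092738, -137.05018586,  166.52459064]), np.float64(3.421197643906008))
```

>>> carry_out(
  motion=[
    [0,0,-0.18,-2,-1,20,1],
    [0,0,-0.36,-2,-1,40,1],
    [0,0,-0.54,-2,-1,60,1],
    [0,0,-0.72,-2,-1,75,1],
    [0,0,-0.9,-2,-1,85,1],
  ],
)

```text
clock: 2.98
position: [620.6, 41.1, 144.0]
ee_rot: [-0.437, 0.9, 0.0, -0.0]
contact_force: [-0.7, 0.7, 1.2]
gripper_width: 85.6
grasp_force: 0.0
```

```bash
python3 -c "
from h import *
go((622,44.6,114),2.53)
"
```

```text
pos [620.6  41.1 144. ] yaw 2.475 shift [-3.7  1.1 30. ] rotvec [ 0.    -0.    -0.055] j6 -0.99
```

>>> carry_out(
  motion=[
    [0,0,-0.05,0,0,5,1],
    [0,0,-0.05,0,0,10,1],
  ],
)

```text
clock: 3.22
position: [621.0, 41.3, 134.6]
ee_rot: [-0.456, 0.89, -0.0, 0.0]
contact_force: [-0.3, 0.4, 0.6]
gripper_width: 85.6
grasp_force: 0.0
```

```bash
python3 -c "
from h import *
go((622,44.6,114),2.53)
"
```

```text
pos [621.   41.3 134.6] yaw 2.519 shift [-3.2  1.1 20.6] rotvec [-0.     0.    -0.011] j6 -0.95
```

>>> carry_out(
  motion=[
    [0,0,-0.01,-3,1,10,1],
    [0,0,-0.01,-3,1,20,1],
    [0,0,-0.01,-3,1,20,0.2],
    [0,0,-0.01,-3,1,20,-0.4],
    [0,0,-0.01,-3,1,20,-0.6],
  ],
)

```text
clock: 3.85
position: [622.4, 45.4, 114.7]
ee_rot: [-0.462, 0.887, -0.0, 0.0]
contact_force: [0.3, 0.5, -1.0]
gripper_width: 32.4
grasp_force: 0.0
```

>>> carry_out(
  motion=[
    [0,0,0,0,0,0,-1],
    [0,0,0,0,0,0,-1],
    [0,0,0,0,0,0,-1],
    [0,0,0,0,0,0,-1],
  ],
)

```text
clock: 4.35
position: [622.6, 45.5, 115.0]
ee_rot: [-0.462, 0.887, -0.0, 0.001]
contact_force: [-0.7, 0.1, 4.9]
gripper_width: 29.9
grasp_force: 59.8
```

>>> carry_out(
  motion=[
    [0,0,0.15,0,0,0,-1],
    [0,0,0.3,0,0,0,-1],
    [0,0,0.45,0,0,0,-1],
    [0,0,0.6,0,0,0,-1],
    [0,0,0.75,0,0,0,-1],
  ],
)

```text
clock: 4.97
position: [622.6, 45.6, 115.0]
ee_rot: [-0.103, 0.995, 0.0, 0.001]
contact_force: [-0.7, 0.7, 5.3]
gripper_width: 30.2
grasp_force: 60.0
```

>>> carry_out(
  motion=[
    [0,0,0.15,0,0,0,-1],
    [0,0,0.27,0,0,0,-1],
    [0,0,0.27,0,0,0,-1],
  ],
)

```text
clock: 5.35
position: [622.8, 45.6, 115.0]
ee_rot: [0.029, 1.0, 0.0, 0.001]
contact_force: [-0.2, 2.0, 6.3]
gripper_width: 29.8
grasp_force: 60.1
```

>>> carry_out(
  motion=[
    [0,0,0,0,0,0,-0.2],
    [0,0,0,0,0,0,1],
    [0,0,0,0,0,-50,1],
    [0,0,0,0,0,-100,1],
    [0,0,0,0,0,-100,1],
  ],
)

```text
clock: 5.98
position: [624.3, 45.5, 219.0]
ee_rot: [0.03, 1.0, 0.001, 0.004]
contact_force: [0.7, 0.6, -0.9]
gripper_width: 85.2
grasp_force: 0.0
```

```bash
python3 -c "
from h import *
go((622,44.6,215),1.571)
w=get_image('wrist')
print('knob',proj(w,(622,44.8,121)))
u,v=proj(w,(621,44,110))[0].astype(int); x0=max(0,min(u-70,420));y0=max(0,min(v-60,315))
print(x0,y0); save('w2',w,(x0,y0,x0+140,y0+105),5)"
```

```text
pos [624.3  45.5 219. ] yaw 1.512 shift [ 2.2 -1.1  4. ] rotvec [ 0.002  0.009 -0.059] j6 -1.96
knob [[274.30732434 207.23055995]]
203 142
```

View pics/w2.png

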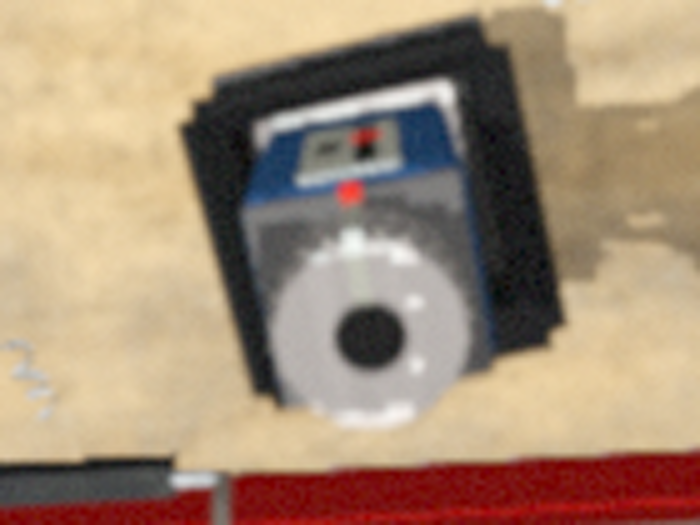

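The line now runs from knob centre (370,335) to (353,240), towards the red mark (350,192); front edge (245,208)–(462,170).

```bash
python3 -c "
from h import *
w=get_image('wrist')
x0,y0=203,142
c=w['color'][y0:y0+105,x0:x0+140]
hsv=cv2.cvtColor(c,cv2.COLOR_BGR2HSV)
f=lambda x,y:(x0+(x-2)/5,y0+(y-2)/5)
bl=np.argwhere(cv2.inRange(hsv,(0,0,0),(180,255,60))[55:80,60:90]>0).mean(0)[::-1]+(60,55); print('hole',bl*5)
k=plane(w,[f(370,335),f(354,245)],121)
e=plane(w,[f(245,208),f(462,170)],94);d=k[1]-k[0];g=e[1]-e[0]
print(k[0],np.arctan2(d[1],d[0]),np.arctan2(g[1],g[0])+np.pi/2-2*np.pi)
m=cv2.inRange(hsv,(0,150,120),(8,255,255));n,l,st,ce=cv2.connectedComponentsWithStats(m)
for i in range(1,n):
  if st[i,4]<60: p=plane(w,ce[i]+(x0,y0),97)[0]; q=p-k[0]; print(ce[i]*5,p,np.arctan2(q[1],q[0]))
# line: greenish-pale columns per row at knob
b=c.astype(int); sc=(b[...,1]-b[...,2])
for r in range(45,63): print(r, sc[r,64:80])
"
```

```text
hole [370.39823009 355.17699115]
[620.0801011   46.42356651 121.        ] -3.0329374947670265 -3.0241406106956585
[365.71428571 151.42857143] [596.0156119   47.46680753  97.        ] 3.0982678939980843
[350. 210.] [605.82619266  44.22932501  97.        ] -2.988852004021793
[188.05555556 516.11111111] [660.23107442  11.69942133  97.        ] -0.7130462860511071
[102.5 520. ] [660.07898605  -3.70682229  97.        ] -0.8973390407240822
[122.5 520. ] [ 6.60291880e+02 -1.22341178e-01  9.70000000e+01] -0.858278280637049
[150. 520.] [660.58462094   4.8065241   97.        ] -0.7989445997161787
[400. 520.] [663.24654642  49.62521428  97.        ] 0.07403426704782066
45 [  0   0  -2  -6 -18 -18 -10  -5  -8  -3   0  -3  -4  -1  -5  -5]
46 [ 0  1  0 -3 -7 -4  2  0  1 -3 -3 -4 -4 -6 -4 -4]
47 [ 0 -3 -2 -3 -2 -2  0 -1 -1 -4 -3 -3 -2  0 -2 -5]
48 [-2 -3 -5 -4 -1  0  0  1 -2 -3 -4 -2 -2 -4 -4 -5]
49 [-5 -4 -2 -1  0 -1  3  3  2 -2 -4 -6 -4 -5 -5 -5]
50 [-4 -4 -6 -2  4  4  4  4  3 -3 -4 -6 -6 -4 -4 -3]
51 [-2 -3 -3  0  3  4  4  5  3  1 -6 -2 -4 -4 -5 -4]
52 [-5 -5 -5 -2  1  2  1  1  0 -2 -4 -6 -4 -2 -4 -3]
53 [-4 -3 -4 -2 -3 -1  0  1 -1 -5 -4 -4 -2 -1 -3 -2]
54 [-6 -7 -7 -6 -5 -3 -1  1 -1 -3 -4 -5 -3 -2 -2 -3]
55 [-5 -5 -5 -5 -5 -2  0  1  1 -4 -5 -6 -4 -4 -6 -5]
56 [-4 -6 -5 -5 -6 -2  0  2 -1 -3 -5 -7 -4 -6 -7 -5]
57 [-4 -7 -6 -6 -6 -3 -2  0 -1 -1 -4 -4 -5 -5 -5 -6]
58 [-5 -6 -5 -7 -5 -3 -1  0  0 -2 -4 -6 -3 -6 -7 -8]
59 [-7 -6 -8 -6 -6 -4 -2  0 -1 -2 -3 -5 -7 -6 -5 -7]
60 [-5 -4 -7 -8 -6 -3 -2  1  0 -1 -3 -6 -7 -6 -5 -7]
61 [-6 -5 -7 -5 -6 -4 -4 -1  0  0 -2 -5 -6 -8 -5 -5]
62 [-7 -5 -7 -6 -6 -4 -3  1  1  0 -3 -4 -5 -7 -6 -6]
```

```bash
python3 -c "
from h import *
t=get_image('top');s=get_image('scene');w=get_image('wrist')
print('handle',tri(t,(277,164),s,(256,216.6)))
hsv=cv2.cvtColor(t['color'],cv2.COLOR_BGR2HSV);m=cv2.inRange(hsv,(0,120,50),(8,255,255))|cv2.inRange(hsv,(172,120,50),(180,255,255))
for x in (215,230,245,270,290,305,315):
  y=np.where(m[100:195,x])[0].max()+100; print(x,y,plane(t,(x,y),0)[0].round())
hsv=cv2.cvtColor(w['color'],cv2.COLOR_BGR2HSV);m=cv2.inRange(hsv,(0,120,50),(8,255,255))|cv2.inRange(hsv,(172,120,50),(180,255,255))
for x in (100,160,200,260,300,350,400):
  y=np.where(m[225:,x])[0].min()+225; print(x,y,plane(w,(x,y),0)[0].round())
print(read_state()['position'])
save('tb',s,(130,90,310,250),3)
"
```

```text
handle (array([682.08618149, -40.4742205 ,  26.32730214]), np.float64(7.142032586779861))
215 181 [698. 138.   0.]
230 177 [697.  95.   0.]
245 172 [699.  51.   0.]
270 164 [702. -22.  -0.]
290 158 [703. -81.   0.]
305 141 [ 741. -138.   -0.]
315 153 [ 696. -153.    0.]
100 265 [ 716. -183.    0.]
160 249 [ 698. -104.    0.]
200 251 [704. -55.   0.]
260 244 [699.  20.   0.]
300 242 [699.  70.   0.]
350 239 [699. 131.   0.]
400 236 [698. 192.   0.]
[621.14754276  44.99350358 212.33966083]
```

View pics/tb.png

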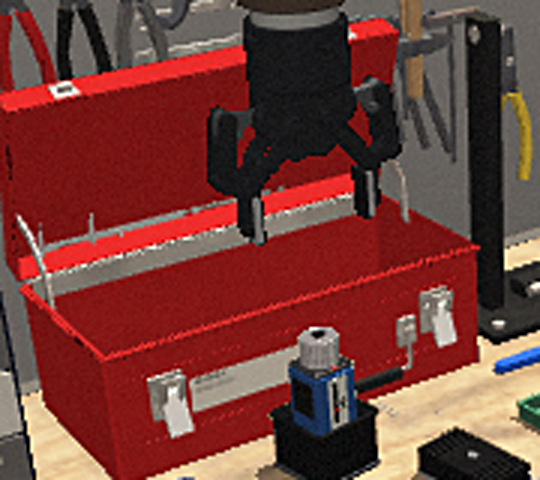

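Toolbox front is at x≈698, clear of the gripper body.

>>> carry_out(
  motion=[
    [0,0,-0.1,-1,0,30,1],
    [0,0,-0.21,-1,0,70,1],
    [0,0,-0.21,-1,0,110,1],
    [0,0,-0.21,-1,0,115,1],
  ],
)

```text
clock: 6.72
position: [620.4, 44.4, 95.0]
ee_rot: [-0.075, 0.997, -0.001, -0.005]
contact_force: [-0.4, 0.1, 0.1]
gripper_width: 85.5
grasp_force: 0.0
```

```bash
python3 -c "
from h import *
go((622.5,45.2,79),1.72)
"
```

```text
pos [620.4  44.4  95. ] yaw 1.72 shift [-2.3  0.5 15.9] rotvec [-0.001 -0.009  0.   ] j6 -1.75
```

>>> carry_out(
  motion=[
    [0,-0.009,0,-2,0.5,16,1],
    [0,-0.009,0,-2,0.5,16,0],
    [0,-0.009,0,-2,0.5,16,-0.2],
    [0,-0.009,0,-2,0.5,16,-1],
    [0,-0.009,0,-2,0.5,16,-1],
  ],
)

```text
clock: 7.35
position: [626.2, 46.1, 85.0]
ee_rot: [-0.075, 0.997, 0.0, 0.006]
contact_force: [0.5, 0.3, 5.2]
gripper_width: 38.8
grasp_force: 61.1
```

>>> carry_out(
  motion=[
    [0,0,0,0,0,0,-1],
    [0,0,0,0,0,0,-1],
  ],
)

```text
clock: 7.6
position: [626.2, 46.1, 85.0]
ee_rot: [-0.075, 0.997, 0.0, 0.006]
contact_force: [0.1, -0.2, 6.0]
gripper_width: 39.1
grasp_force: 61.3
```

```bash
python3 -c "
from h import *
go((622.5,45.2,79),1.72);print(read_state())
"
```

```text
pos [626.2  46.1  85. ] yaw 1.721 shift [ 3.9 -0.4  5.9] rotvec [-0.     0.012  0.001] j6 -1.75
{'clock': 7.6, 'joints': array([ 0.33194655,  0.53272123, -0.18981201,  0.00314672, -0.83629284,
       -1.75455183]), 'joint_vel': array([ 9.39917819e-04,  2.01834993e-04,  9.65571471e-04, -1.14287778e-03,
        8.14554613e-06,  3.94808921e-04]), 'joint_efforts': array([ 3.59812723e-01, -3.92009211e+01,  1.34060231e+01,  2.65692964e+00,
        5.51614899e-02,  8.69818643e-03]), 'position': array([626.18988942,  46.12123502,  84.98821763]), 'ee_rot': array([-7.50709386e-02,  9.97159543e-01,  3.91044981e-04,  6.08658385e-03]), 'contact_force': array([ 0.146041  , -0.2058736 ,  6.00276955]), 'wrist_torque': array([-0.08003824,  0.02521118,  0.01461345]), 'grasp_force': 61.31839871406555, 'gripper_width': 39.14365157635275}
```

>>> carry_out(
  motion=[
    [0,0,0,0,0,-15,-1],
    [0,0,0,0,0,-35,-1],
    [0,0,0,0,0,-60,-1],
    [0,0,0,0,0,-80,-1],
    [0,0,0,0,0,-80,-1],
  ],
)

```text
clock: 8.22
position: [624.6, 46.2, 164.7]
ee_rot: [-0.075, 0.997, 0.001, 0.006]
contact_force: [0.3, 0.3, -3.9]
gripper_width: 38.8
grasp_force: 61.4
```

>>> carry_out(
  motion=[
    [0,0,0,0,0,0,-1],
    [0,0,0,0,0,0,-1],
  ],
)

```text
clock: 8.48
position: [623.4, 45.7, 161.8]
ee_rot: [-0.075, 0.997, 0.0, 0.003]
contact_force: [0.1, -0.6, -2.2]
gripper_width: 38.8
grasp_force: 61.4
```

```bash
python3 -c "
from h import *
go((419.5,106.6,200),1.57);s=read_state();print(s['contact_force'],s['gripper_width'])
"
```

```text
pos [623.4  45.7 161.8] yaw 1.72 shift [192.4  90.6 -39.4] rotvec [0.    0.006 0.15 ] j6 -1.75
[ 0.06784352 -0.596752   -2.22334289] 38.83874561405606
```

>>> carry_out(
  motion=[
    [0,0,0.02,25,25,0,-1],
    [0,-0.006,0.05,55,56,5,-1],
    [0,-0.006,0.07,85,86,20,-1],
    [0,-0.006,0.07,85,86,35,-1],
    [0,-0.006,0.07,85,86,35,-1],
  ],
)

```text
clock: 9.1
position: [527.1, 118.0, 126.2]
ee_rot: [-0.04, 0.999, -0.0, 0.006]
contact_force: [0.2, -0.2, -2.8]
gripper_width: 38.7
grasp_force: 61.4
```

>>> carry_out(
  motion=[
    [0,0,0,0,0,0,-1],
    [0,0,0,0,0,0,-1],
  ],
)

```text
clock: 9.35
position: [528.7, 118.0, 127.9]
ee_rot: [-0.039, 0.999, 0.001, 0.008]
contact_force: [-0.1, 1.0, -3.2]
gripper_width: 39.0
grasp_force: 61.4
```

```bash
python3 -c "
from h import *
go((526.7,118,110),1.65);s=read_state();print(s['contact_force'],s['gripper_width'])
w=get_image('wrist'); save('w3',w,(180,100,380,250),4)
print(proj(w,(523,118,26)),proj(w,(523,118,56)))
"
```

```text
pos [528.7 118.  127.9] yaw 1.65 shift [ 2.2  0.1 17.9] rotvec [ 0.001  0.016 -0.   ] j6 -2.02
[-0.12312615  1.04221033 -3.17432137] 38.991497061141025
[[276.21871202 200.60420323]] [[276.15032988 213.0178922 ]]
```

View pics/w3.png

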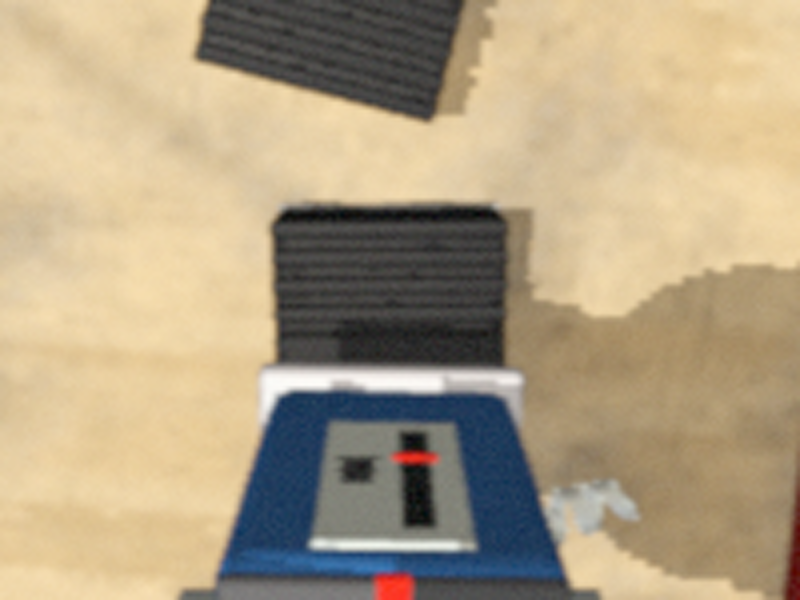

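The wrist view shows the gauge hanging over pad A, foot centred on pad (cols 262–523 vs pad 277–503); the red pin marker at crop (415,458) in its slot.

```bash
cat >> h.py <<'E'
def marker(w=None):
    w=w or get_image("wrist"); s=read_state(); c=w["color"][185:243,255:310].astype(float)
    m=np.clip(c[...,2]-np.maximum(c[...,1],c[...,0])-40,0,None); m[c.shape[0]-18:]*=1
    n,l,st,ce=cv2.connectedComponentsWithStats((m>0).astype(np.uint8))
    r=R.from_quat(s["ee_rot"]); 
    for i in range(1,n):
        if st[i,4]<6: continue
        yy,xx=np.where(l==i); wt=m[yy,xx]; uv=np.array([(xx*wt).sum()/wt.sum()+255,(yy*wt).sum()/wt.sum()+185])
        # fixed camera mount: ray in tool frame
        o=np.array([73.04,.67,-128.44]); d=r.inv().apply(rays(w,uv)[0])
        if not hasattr(marker,'M'): pass
        h=o+d*((24-o[0])/d[0]); print("marker px",uv.round(2),"tool",h.round(2))
    print("z",s["position"].round(1),"F",s["contact_force"].round(1),"grip",round(s["gripper_width"],1))
E
python3 -c "
from h import *
for i in range(3): marker()
go((526.7,118,110),1.65)
"
```

```text
marker px [282.82 213.95] tool [24.    3.68 17.92]
z [528.3 118.  127.8] F [ 0.6  1.3 -2.2] grip 39.1
marker px [282.61 213.93] tool [24.    3.57 17.94]
z [528.2 118.1 127.8] F [ 0.1 -0.1 -3.7] grip 39.0
marker px [282.97 213.93] tool [24.    3.76 17.98]
z [528.1 118.1 127.8] F [ 0.6  0.5 -2.3] grip 39.1
pos [528.1 118.1 127.8] yaw 1.65 shift [ 1.7  0.  17.7] rotvec [ 0.001  0.015 -0.   ] j6 -2.02
```

>>> carry_out(
  motion=[
    [0,0.004,0,1,0,8,-1],
    [0,0.004,0,2,0,16,-1],
    [0,0.004,0,2,0,22,-1],
    [0,0.004,0,2,0,22,-1],
    [0,0.004,0,2,0,22,-1],
  ],
)

```text
clock: 10.18
position: [526.3, 118.3, 105.6]
ee_rot: [-0.04, 0.999, 0.001, 0.006]
contact_force: [0.1, 0.2, -3.9]
gripper_width: 39.0
grasp_force: 61.5
```

```bash
python3 -c "
from h import *
for i in range(3): marker()
go((526.7,118,95),1.65)
"
```

```text
marker px [283.2  213.94] tool [24.    3.86 18.15]
z [526.3 118.3 105.7] F [-0.1 -0.4 -2.8] grip 38.5
marker px [283.18 213.94] tool [24.    3.86 18.08]
z [526.3 118.3 105.8] F [ 0.   0.8 -3.1] grip 38.7
marker px [283.19 213.94] tool [24.    3.86 18.04]
z [526.3 118.3 105.8] F [-0.3  0.5 -3.4] grip 39.1
pos [526.3 118.3 105.8] yaw 1.651 shift [-0.3 -0.4 10.8] rotvec [0.001 0.012 0.001] j6 -2.02
```

>>> carry_out(
  motion=[
    [0,0,0,0,0,3,-1],
    [0,0,0,0,0,6,-1],
    [0,0,0,0,0,9,-1],
    [0,0,0,0,0,9,-1],
  ],
)

```text
clock: 10.82
position: [526.3, 118.2, 96.5]
ee_rot: [-0.04, 0.999, 0.001, 0.005]
contact_force: [0.3, -0.1, -1.3]
gripper_width: 39.1
grasp_force: 61.7
```

```bash
python3 -c "
from h import *
for i in range(3): marker()
"
```

```text
marker px [283.49 214.09] tool [24.    4.01 17.83]
z [526.3 118.2  96.7] F [-0.2 -0.6 -0.1] grip 39.1
marker px [283.37 213.99] tool [24.    3.95 17.98]
z [526.3 118.2  96.7] F [-1.1 -0.2 -1.2] grip 39.0
marker px [283.37 213.99] tool [24.    3.96 17.93]
z [526.2 118.2  96.7] F [-0.  -0.  -0.7] grip 38.9
```

>>> carry_out(
  motion=[
    [0,0,0,0,0,1.5,-1],
    [0,0,0,0,0,3,-1],
    [0,0,0,0,0,3,-1],
  ],
)

```text
clock: 11.35
position: [526.4, 118.2, 95.0]
ee_rot: [-0.04, 0.999, 0.001, 0.006]
contact_force: [-3.9, -1.3, 7.3]
gripper_width: 38.9
grasp_force: 62.7
```

```bash
python3 -c "
from h import *
for i in range(3): marker()
go((526.3,118.3,95))
"
```

```text
marker px [283.27 214.96] tool [24.    3.87 16.42]
z [526.5 118.2  95. ] F [-2.2  0.1  8.2] grip 38.9
marker px [283.27 214.96] tool [24.    3.87 16.47]
z [526.5 118.2  95. ] F [-2.7 -1.1  7.1] grip 39.1
marker px [283.26 214.97] tool [24.    3.87 16.36]
z [526.4 118.2  95. ] F [-2.9 -1.4  7.8] grip 38.9
pos [526.4 118.2  95. ] yaw 1.651 shift [ 0.1  0.1 -0. ] rotvec [ 0.001  0.012 -0.   ] j6 -2.02
```

Pad A: marker rose 1.6 mm, so the pin sank about 7.4 mm: soft. Next pad B.

>>> carry_out(
  motion=[
    [0,0,0,0,0,-20,-1],
    [0,0,0,3,-40,-30,-1],
    [0,0,-0.03,7,-95,-30,-1],
    [0,0,-0.06,11,-140,-30,-1],
    [0,0,-0.077,11,-151,-30,-1],
  ],
)

```text
clock: 12.12
position: [526.2, -35.6, 122.7]
ee_rot: [-0.077, 0.997, 0.0, 0.005]
contact_force: [0.2, 0.2, -3.3]
gripper_width: 38.7
grasp_force: 61.6
```

>>> carry_out(
  motion=[
    [0,0,0,0,0,0,-1],
    [0,0,0,0,0,5,-1],
    [0,0,0,0,0,5,-1],
  ],
)

```text
clock: 12.5
position: [526.6, -32.5, 117.6]
ee_rot: [-0.079, 0.997, 0.0, 0.005]
contact_force: [-0.1, 0.5, -3.3]
gripper_width: 39.1
grasp_force: 61.6
```

```bash
cat >> h.py <<'E'
def darkrects(name,roi,z=26,thr=75):
    im=get_image(name); x0,y0,x1,y1=roi; m=np.zeros(im["color"].shape[:2],np.uint8)
    m[y0:y1,x0:x1]=(im["color"].max(2)[y0:y1,x0:x1]<thr)
    n,l,st,c=cv2.connectedComponentsWithStats(m)
    for i in range(1,n):
        if st[i,4]>120:
            r=cv2.minAreaRect(plane(im,np.argwhere(l==i)[:,::-1],z)[:,:2].astype(np.float32)); print(name,st[i],[np.round(q,1) for q in r])
E
python3 -c "
from h import *
go((527.7,-33,106),1.728)
for i in range(2): marker()
darkrects('wrist',(200,120,340,195))
darkrects('top',(215,195,325,295))
"
```

```text
pos [526.6 -32.5 117.6] yaw 1.729 shift [-0.9 -0.7 11.6] rotvec [0.    0.01  0.001] j6 -1.66
marker px [283.23 213.96] tool [24.    3.9  18.26]
z [526.8 -32.5 117.8] F [-0.3 -0.3 -3.7] grip 38.8
marker px [283.22 213.95] tool [24.    3.9  18.28]
z [527.  -32.5 118.1] F [ 0.3 -0.2 -2.1] grip 38.8
wrist [278 120  34  11 196] [array([460.9, -29.8]), array([ 6.8, 23.2]), np.float64(9.1)]
wrist [ 244  157   60   34 1747] [array([497.8, -38.8]), array([24.9, 43.8]), np.float64(9.1)]
top [ 249  195   70   42 1049] [array([540.1, -11.7]), array([182.7, 111.9]), np.float64(72.7)]
top [272 241  46  34 474] [array([421.7,  -2.6]), array([107.9,  84.8]), np.float64(78.7)]
```

>>> carry_out(
  motion=[
    [0,0,0,0,-1,8,-1],
    [0,0,0,0,-1,15,-1],
    [0,0,0,0,-1,19,-1],
    [0,0,0,0,-1,21,-1],
    [0,0,0,0,-1,21,-1],
  ],
)

```text
clock: 13.32
position: [527.4, -34.2, 97.3]
ee_rot: [-0.078, 0.997, 0.0, 0.005]
contact_force: [-0.8, 0.6, -2.8]
gripper_width: 38.9
grasp_force: 61.8
```

```bash
python3 -c "
from h import *
for i in range(2): marker()
"
```

```text
marker px [283.2  213.94] tool [24.    3.87 18.35]
z [527.5 -34.2  97.4] F [ 0.5  0.7 -2.7] grip 39.5
marker px [283.4  213.94] tool [24.    3.98 18.17]
z [527.6 -34.1  97.4] F [ 0.5 -1.4 -2.4] grip 38.5
```

>>> carry_out(
  motion=[
    [0,0,0,0,0,1.5,-1],
    [0,0,0,0,0,3,-1],
    [0,0,0,0,0,3,-1],
  ],
)

```text
clock: 13.8
position: [527.9, -34.2, 95.0]
ee_rot: [-0.079, 0.997, 0.0, 0.006]
contact_force: [-0.7, -0.6, 2.0]
gripper_width: 38.8
grasp_force: 62.3
```

```bash
python3 -c "
from h import *
for i in range(2): marker()
go((526.3,118.3,95))
"
```

```text
marker px [283.27 215.13] tool [24.    3.87 16.16]
z [527.9 -34.1  95. ] F [-1.8  1.2  3.9] grip 38.7
marker px [283.26 215.12] tool [24.    3.87 16.16]
z [527.9 -34.1  95. ] F [-1.8  0.1  3.9] grip 39.4
pos [527.9 -34.1  95. ] yaw 1.728 shift [-22.3 150.8   0.2] rotvec [-0.     0.012  0.   ] j6 -1.66
```

Pad B: marker rose 2.0 mm, sink about 7.0 mm: soft. Next pad C.

>>> carry_out(
  motion=[
    [0,0,0,0,0,-20,-1],
    [0,0,0.08,30,5,-25,-1],
    [0,0,0.2,70,11,-25,-1],
    [0,0,0.3,107,17.5,-25,-1],
    [0,0,0.354,107,17.5,-25,-1],
  ],
)

```text
clock: 14.52
position: [414.7, -34.3, 117.1]
ee_rot: [0.1, 0.995, 0.001, 0.003]
contact_force: [-0.4, 0.4, -2.8]
gripper_width: 38.9
grasp_force: 61.6
```

>>> carry_out(
  motion=[
    [0,0,0,0,0,0,-1],
    [0,0,0,0,0,5,-1],
    [0,0,0,0,0,5,-1],
  ],
)

```text
clock: 14.9
position: [418.6, -33.7, 112.4]
ee_rot: [0.098, 0.995, 0.001, 0.005]
contact_force: [0.1, 0.2, -2.4]
gripper_width: 38.5
grasp_force: 61.6
```

```bash
python3 -c "
from h import *
go((419.1,-33.7,97),1.374)
for i in range(2): marker()
darkrects('wrist',(200,120,340,195))
w=get_image('wrist');t=get_image('top'); cv2.imwrite('pics/c.png',np.vstack([w['color'][100:300],t['color'][150:300]]))
"
```

```text
pos [418.6 -33.7 112.4] yaw 1.374 shift [-0.3  0.  15.4] rotvec [ 0.003  0.009 -0.   ] j6 -2.08
marker px [283.52 213.93] tool [24.    4.02 18.21]
z [418.8 -33.7 112.6] F [ 0.4  0.4 -3.5] grip 39.0
marker px [283.47 213.92] tool [24.    3.99 18.21]
z [418.9 -33.7 112.7] F [ 0.8 -0.5 -3.4] grip 39.3
wrist [ 245  156   61   36 2072] [array([388.2, -27.5]), array([43.8, 25.7]), np.float64(78.7)]
```

View pics/c.png

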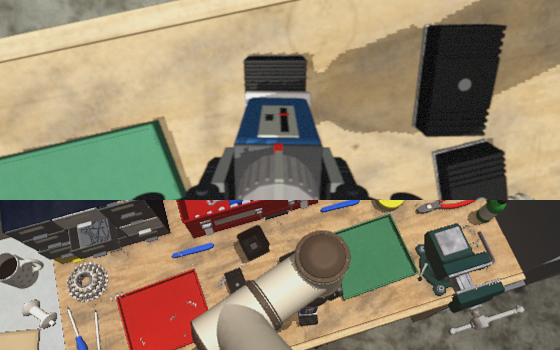

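Wrist view: gauge centred over pad C, pad D at right (465,185 full-frame) undisturbed.

>>> carry_out(
  motion=[
    [0,0,0,0,0,6,-1],
    [0,0,0,0,0,12,-1],
    [0,0,0,0,0,16,-1],
    [0,0,0,0,0,18,-1],
    [0,0,0,0,0,18,-1],
  ],
)

```text
clock: 15.78
position: [419.2, -33.6, 95.3]
ee_rot: [0.098, 0.995, 0.001, 0.005]
contact_force: [-1.0, -0.7, 2.4]
gripper_width: 38.9
grasp_force: 62.2
```

```bash
python3 -c "
from h import *
for i in range(2): marker()
"
```

```text
marker px [283.32 217.88] tool [24.    3.8  11.88]
z [419.2 -33.6  95.3] F [-0.6  0.4  2.8] grip 39.2
marker px [283.18 217.85] tool [24.    3.73 11.94]
z [419.2 -33.6  95.4] F [-0.7  1.2  2.8] grip 38.9
```

>>> carry_out(
  motion=[
    [0,0,0,0,0,1,-1],
    [0,0,0,0,0,2,-1],
    [0,0,0,0,0,2,-1],
  ],
)

```text
clock: 16.25
position: [419.4, -33.6, 94.9]
ee_rot: [0.098, 0.995, 0.001, 0.006]
contact_force: [-5.7, 2.2, 17.2]
gripper_width: 38.9
grasp_force: 64.3
```

```bash
python3 -c "
from h import *
for i in range(2): marker()
go((419.5+3.6,106.6-.7,125),1.386)
"
```

```text
marker px [282.92 217.95] tool [24.    3.61 11.76]
z [419.4 -33.6  94.9] F [-6.1  1.2 18.1] grip 38.6
marker px [282.92 217.96] tool [24.    3.61 11.75]
z [419.4 -33.6  94.9] F [-5.4  1.3 18. ] grip 38.7
pos [419.4 -33.6  94.9] yaw 1.374 shift [ 23.2 137.7 -29.9] rotvec [ 0.004  0.011 -0.012] j6 -2.08
```

Pad C: marker rose 6.4 mm, sink about 2.6 mm: hardened. Next pad D.

>>> carry_out(
  motion=[
    [0,0,0,0,0,-20,-1],
    [0,0,0,6,36,-28,-1],
    [0,0,0,14,84,-28,-1],
    [0,0,-0.012,21,125,-28,-1],
    [0,0,-0.012,23,138,-28,-1],
  ],
)

```text
clock: 16.98
position: [423.1, 108.1, 121.0]
ee_rot: [0.091, 0.996, 0.002, 0.005]
contact_force: [-0.0, -0.2, -3.4]
gripper_width: 38.7
grasp_force: 61.8
```

>>> carry_out(
  motion=[
    [0,0,0,0,0,0,-1],
    [0,0,0,0,0,7,-1],
    [0,0,0,0,0,7,-1],
  ],
)

```text
clock: 17.35
position: [422.5, 104.8, 113.5]
ee_rot: [0.093, 0.996, 0.001, 0.004]
contact_force: [-0.3, -0.6, -3.5]
gripper_width: 39.1
grasp_force: 61.8
```

```bash
python3 -c "
from h import *
go((423.1,105.9,97),1.386)
for i in range(2): marker()
darkrects('wrist',(200,120,340,195))
"
```

```text
pos [422.5 104.8 113.5] yaw 1.384 shift [-0.3  1.1 16.5] rotvec [ 0.002  0.008 -0.002] j6 -2.39
marker px [283.19 213.92] tool [24.    3.78 18.39]
z [422.8 105.1 113.8] F [ 0.1  0.1 -3.9] grip 38.9
marker px [283.19 213.92] tool [24.    3.78 18.32]
z [423.1 105.3 114.1] F [ 0.1  0.3 -3. ] grip 38.9
wrist [ 247  155   61   37 2111] [array([392.6, 112.7]), array([44. , 26.6]), np.float64(79.4)]
```

>>> carry_out(
  motion=[
    [0,0,0,0,1,7,-1],
    [0,0,0,0,1,13,-1],
    [0,0,0,0,1,17,-1],
    [0,0,0,0,1,19,-1],
    [0,0,0,0,1,19,-1],
  ],
)

```text
clock: 18.12
position: [423.6, 107.1, 95.5]
ee_rot: [0.092, 0.996, 0.001, 0.005]
contact_force: [-1.6, -0.8, 0.4]
gripper_width: 39.0
grasp_force: 62.2
```

```bash
python3 -c "
from h import *
for i in range(2): marker()
"
```

```text
marker px [283.5  215.89] tool [24.    3.95 14.93]
z [423.6 107.1  95.5] F [-1.1 -0.4  0.5] grip 38.7
marker px [283.62 215.87] tool [24.    4.01 14.96]
z [423.6 107.1  95.6] F [-1.3 -0.5  0.8] grip 38.8
```

>>> carry_out(
  motion=[
    [0,0,0,0,0,0.7,-1],
    [0,0,0,0,0,1.4,-1],
    [0,0,0,0,0,1.4,-1],
  ],
)

```text
clock: 18.6
position: [423.7, 107.2, 94.9]
ee_rot: [0.092, 0.996, 0.001, 0.005]
contact_force: [-2.7, -1.0, 8.5]
gripper_width: 39.1
grasp_force: 63.4
```

```bash
python3 -c "
from h import *
for i in range(2): marker()
go((626,46,165),1.72)
"
```

```text
marker px [283.18 216.07] tool [24.    3.79 14.63]
z [423.7 107.2  94.9] F [-3.6 -1.3  8.8] grip 39.0
marker px [283.19 216.08] tool [24.    3.79 14.61]
z [423.7 107.2  94.9] F [-3.1 -1.4  8.9] grip 38.7
pos [423.7 107.2  94.9] yaw 1.386 shift [-210.8  -22.7  -67.9] rotvec [ 0.002  0.011 -0.334] j6 -2.39
```

Pad D: marker rose 3.6 mm, sink about 5.4 mm: soft. Returning the gauge to its stand.

>>> carry_out(
  motion=[
    [0,0,0,0,0,-35,-1],
    [0,0,-0.08,-45,-5,-68,-1],
    [0,0,-0.16,-100,-11,-68,-1],
    [0,0,-0.25,-155,-17,-68,-1],
    [0,0,-0.334,-200,-21,-68,-1],
  ],
)

```text
clock: 19.32
position: [617.5, 49.1, 163.1]
ee_rot: [-0.075, 0.997, 0.001, 0.006]
contact_force: [0.5, 0.3, -2.8]
gripper_width: 38.6
grasp_force: 61.9
```

>>> carry_out(
  motion=[
    [0,0,0,-11,0,0,-1],
    [0,0,0,-11,0,0,-1],
    [0,0,0,-11,0,0,-1],
  ],
)

```text
clock: 19.7
position: [625.2, 51.7, 163.7]
ee_rot: [-0.074, 0.997, 0.001, 0.005]
contact_force: [0.1, -0.4, -4.0]
gripper_width: 39.1
grasp_force: 61.7
```

```bash
python3 -c "
from h import *
for i in range(6): w=get_image('wrist')
go((626.2,46.1,140),1.72)
save('w5',w,(180,100,380,250),4); print(proj(w,(622.5,45.2,54)))
"
```

```text
pos [626.1  51.6 164.5] yaw 1.72 shift [ 1.  -5.4 24.5] rotvec [0.    0.011 0.   ] j6 -1.76
[[268.88295226 199.4867501 ]]
```

View pics/w5.png

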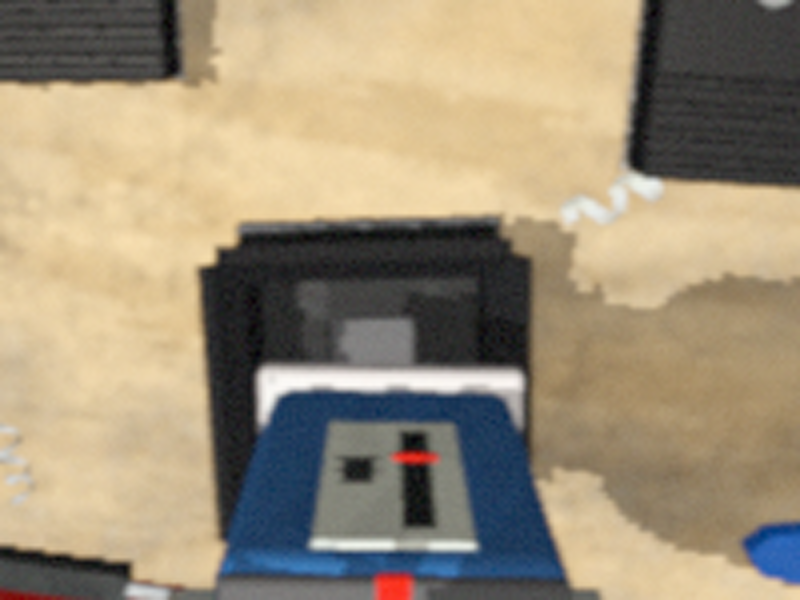

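Wrist view: foot's front edge at crop (391,367), the stand rim's front edge (205,268)–(530,258), seat open; needs about -5 mm in y and a slight turn.

```bash
python3 -c "
from h import *
w=get_image('wrist');a=.165;n=np.array([np.cos(a),np.sin(a),0])
f=plane(w,(180+391/4,100+367/4),101.5)[0]; s=plane(w,(180+367/4,100+263/4),54)[0]
print('gauge axis',f+22*n,'stand',s+30*n, s)
print(plane(w,[(180+205/4,100+268/4),(180+530/4,100+258/4)],54))
go((626.2,46.1,140),1.75)
"
```

```text
gauge axis [624.17186975  52.97458348 101.5       ] stand [624.08652503  48.34255363  54.        ] [594.49397437  43.4149837   54.        ]
[[600.34011642  11.56130245  54.        ]
 [588.63283874  75.38463946  54.        ]]
pos [626.3  51.5 164.5] yaw 1.72 shift [ 1.1 -5.3 24.5] rotvec [ 0.     0.011 -0.03 ] j6 -1.76
```

>>> carry_out(
  motion=[
    [0,0,-0.03,0.8,-5,10,-1],
    [0,0,-0.03,0.8,-5,20,-1],
    [0,0,-0.03,0.8,-5,20,-1],
    [0,0,-0.03,0.8,-5,20,-1],
    [0,0,-0.03,0.8,-5,20,-1],
  ],
)

```text
clock: 20.68
position: [627.0, 46.4, 144.5]
ee_rot: [-0.089, 0.996, 0.0, 0.006]
contact_force: [0.2, 0.3, -2.2]
gripper_width: 39.1
grasp_force: 61.8
```

>>> carry_out(
  motion=[
    [0,0,0,0,0,8,-1],
    [0,0,0,0,0,16,-1],
    [0,0,0,0,0,24,-1],
    [0,0,0,0,0,28,-1],
    [0,0,0,0,0,28,-1],
  ],
)

```text
clock: 21.3
position: [626.8, 46.2, 115.5]
ee_rot: [-0.089, 0.996, 0.0, 0.005]
contact_force: [0.4, -1.0, -3.2]
gripper_width: 38.9
grasp_force: 61.8
```

```bash
python3 -c "
from h import *
marker();go((626.2,46.1,85),1.75)
"
```

```text
marker px [283.26 213.94] tool [24.    3.91 18.46]
z [627.1  46.3 116. ] F [-0.5  0.5 -3.2] grip 39.3
pos [627.1  46.3 116. ] yaw 1.75 shift [ 1.2 -0.  31. ] rotvec [-0.     0.011 -0.   ] j6 -1.73
```

Already inside the flare with no contact; go on down.

>>> carry_out(
  motion=[
    [0,0,0,0.5,0,8,-1],
    [0,0,0,0.5,0,16,-1],
    [0,0,0,0.5,0,24,-1],
    [0,0,0,0.5,0,30,-1],
    [0,0,0,0.5,0,30,-1],
  ],
)

```text
clock: 21.98
position: [626.9, 46.2, 85.7]
ee_rot: [-0.089, 0.996, 0.0, 0.005]
contact_force: [-0.4, -0.1, -3.8]
gripper_width: 38.9
grasp_force: 61.8
```

>>> carry_out(
  motion=[
    [0,0,0,0,0,1,-1],
    [0,0,0,0,0,1,-1],
  ],
)

```text
clock: 22.22
position: [626.9, 46.3, 85.1]
ee_rot: [-0.089, 0.996, 0.0, 0.006]
contact_force: [-0.4, 0.3, -3.1]
gripper_width: 38.9
grasp_force: 61.8
```

>>> carry_out(
  motion=[
    [0,0,0,0,0,0.5,-1],
    [0,0,0,0,0,0.5,0],
    [0,0,0,0,0,0.5,0.5],
    [0,0,0,0,0,0.5,1],
    [0,0,0,0,0,0.5,1],
  ],
)

```text
clock: 22.85
position: [627.0, 46.3, 84.8]
ee_rot: [-0.089, 0.996, 0.0, 0.006]
contact_force: [-0.7, 0.4, 0.4]
gripper_width: 85.5
grasp_force: 0.0
```

>>> carry_out(
  motion=[
    [0,0,0,0,0,-20,1],
    [0,0,0,0,0,-60,1],
    [0,0,0,0,0,-110,1],
    [0,0,0,0,0,-140,1],
    [0,0,0,0,0,-140,1],
  ],
)

```text
clock: 23.48
position: [626.7, 46.3, 228.0]
ee_rot: [-0.089, 0.996, 0.001, 0.009]
contact_force: [0.2, -0.2, -0.4]
gripper_width: 85.2
grasp_force: 0.0
```

```bash
python3 -c "
from h import *
for i in range(6): w=get_image('wrist')
u,v=proj(w,(622,45,110))[0].astype(int);x0,y0=u-70,v-55
save('w6',w,(x0,y0,x0+140,y0+105),5); print(x0,y0)
darkrects('top',(215,195,325,295)); go((525,118,160),None)
"
```

```text
205 146
top [240 195  29  16 306] [array([596.9,  52.9]), array([74.6, 41.8]), np.float64(72.7)]
top [279 201  30  36 574] [array([524.4, -32.5]), array([86.2, 48.8]), np.float64(9.1)]
top [296 241  22  35 606] [array([415.3, -32.9]), array([46.6, 85.8]), np.float64(79.2)]
pos [624.9  45.9 223.2] yaw 1.75 shift [86.  88.8 62.4] rotvec [-0.001  0.009  0.   ] j6 -1.72
```

View pics/w6.png

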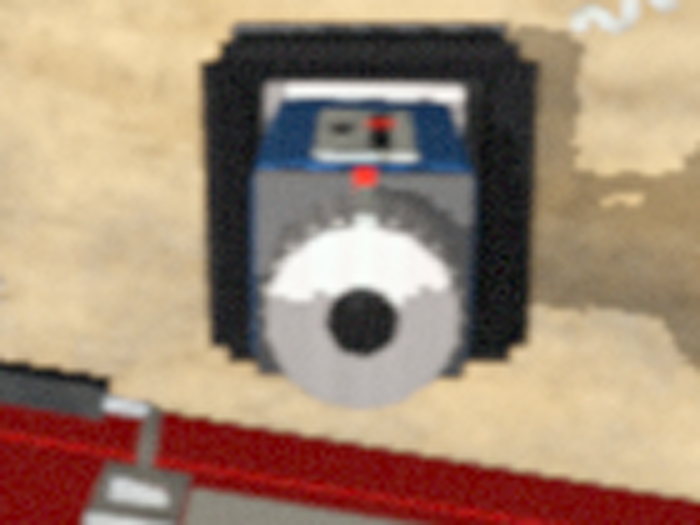

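Gauge is seated and the knob line (365,222) is in line with the red mark (365,176). Now pad A.

>>> carry_out(
  motion=[
    [0,0.004,0.02,30,30,0,1],
    [0,0.009,0.05,60,60,20,1],
    [0,0.009,0.1,85,89,50,1],
    [0,0.009,0.1,85,89,90,1],
    [0,0.009,0.1,85,89,103,1],
  ],
)

```text
clock: 24.45
position: [525.4, 118.3, 118.3]
ee_rot: [-0.04, 0.999, -0.001, -0.001]
contact_force: [1.0, 0.1, 1.0]
gripper_width: 85.3
grasp_force: 0.0
```

>>> carry_out(
  motion=[
    [0,0,0,0,0,0,1],
    [0,0,0,0,0,0,1],
  ],
)

```text
clock: 24.7
position: [528.3, 118.8, 121.8]
ee_rot: [-0.039, 0.999, 0.001, 0.002]
contact_force: [-0.0, -0.7, 0.7]
gripper_width: 85.5
grasp_force: 0.0
```

```bash
cat >> h.py <<'E'
def pad(guess,ztop=26,roll=4):
    """pad under the wrist camera near guess (x,y): outline rect and grey dot"""
    for i in range(roll): w=get_image("wrist")
    c=w["color"]; g=c.max(2); u,v=proj(w,(*guess,ztop))[0].astype(int)
    n,l,st,_=cv2.connectedComponentsWithStats((g<80).astype(np.uint8))
    y0,x0=max(v-25,0),max(u-25,0); ids=np.bincount(l[y0:v+25,x0:u+25].ravel())[1:]; i=1+ids.argmax()
    r=cv2.minAreaRect(plane(w,np.argwhere(l==i)[:,::-1],ztop)[:,:2].astype(np.float32)); print("px",u,v,"rect",[np.round(q,2) for q in r])
    sub=((g>=80)&(cv2.morphologyEx((l==i).astype(np.uint8),cv2.MORPH_CLOSE,np.ones((15,15)))>0)).astype(np.uint8)
    n,l2,s2,ce=cv2.connectedComponentsWithStats(sub)
    for j in range(1,n):
        if 15<s2[j,4]<250: print("dot",s2[j,4],plane(w,ce[j],ztop)[0].round(1))
    s=read_state(); print("tcp",s["position"].round(1)); return w
E
python3 -c "
from h import *
w=pad((523,118)); go((523,118,24),1.65); save('w7',w)
"
```

```text
px 275 205 rect [array([526.19, 119.29]), array([84.68, 44.06]), np.float64(4.9)]
dot 19 [489.2 100.4  26. ]
dot 108 [528.4 119.2  26. ]
tcp [527.6 118.7 121.6]
pos [527.6 118.7 121.6] yaw 1.649 shift [ 5.  -0.5 97.6] rotvec [ 0.001  0.004 -0.001] j6 -2.01
```

View pics/w7.png

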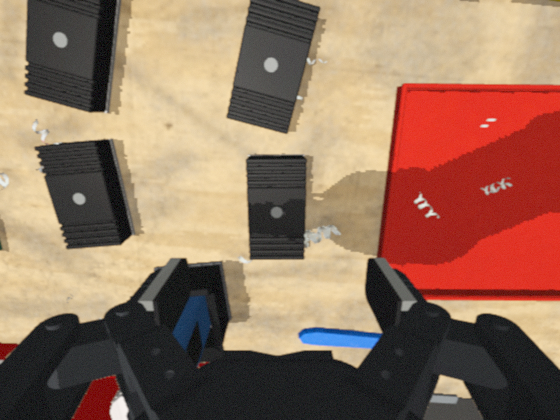

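Wrist view: pad A centred between the fingers (dot at (277,212)); neighbours clear.

>>> carry_out(
  motion=[
    [0,0,0,0,0,30,1],
    [0,0,0,0,0,60,1],
    [0,0,0,0,0,85,1],
    [0,0,0,0,0,96,1],
    [0,0,0,0,0,96,1],
  ],
)

```text
clock: 25.52
position: [527.2, 118.7, 24.5]
ee_rot: [-0.039, 0.999, 0.0, 0.001]
contact_force: [-0.1, 0.2, -0.3]
gripper_width: 85.3
grasp_force: 0.0
```

>>> carry_out(
  motion=[
    [0,0,0,0,0,0,1],
    [0,0,0,0,0,0,0.3],
    [0,0,0,0,0,0,-1],
    [0,0,0,0,0,0,-1],
    [0,0,0,0,0,0,-1],
  ],
)

```text
clock: 26.15
position: [527.8, 119.0, 25.6]
ee_rot: [-0.04, 0.999, 0.001, 0.002]
contact_force: [-0.7, 0.6, 4.7]
gripper_width: 44.4
grasp_force: 63.3
```

>>> carry_out(
  motion=[
    [0,0,0,0,0,-10,-1],
    [0,0,0,0,0,-30,-1],
    [0,0,0,0,0,-60,-1],
    [0,0,0,0,0,-80,-1],
    [0,0,0,0,0,-80,-1],
  ],
)

```text
clock: 26.78
position: [527.6, 119.0, 106.1]
ee_rot: [-0.039, 0.999, 0.001, 0.002]
contact_force: [-0.0, -0.2, -2.0]
gripper_width: 44.5
grasp_force: 62.5
```

```bash
python3 -c "
from h import *
for i in range(3): get_image('wrist')
go((505,-301,105),1.571+.05); print(read_state()['contact_force'],read_state()['gripper_width'])
t=get_image('top');hsv=cv2.cvtColor(t['color'],cv2.COLOR_BGR2HSV)
m=cv2.inRange(hsv,(65,90,50),(95,255,200));m[:,:310]=0;m[:,420:]=0
n,l,st,c=cv2.connectedComponentsWithStats(m); i=1+st[1:,4].argmax()
c=cv2.convexHull(np.argwhere(l==i)[:,::-1].astype(np.int32)); q=cv2.approxPolyDP(c,8,True)[:,0]; print(q,plane(t,q,14).round())
"
```

```text
pos [526.1 118.3 103.5] yaw 1.649 shift [  53.8 -416.3   -1.4] rotvec [-0.    -0.     0.028] j6 -2.01
[ 0.46446965 -0.14904906 -2.5833643 ] 44.5153546711369
[[417 222]
 [344 249]
 [320 188]
 [387 167]] [[ 421. -342.   14.]
 [ 410. -134.   14.]
 [ 588. -129.   14.]
 [ 591. -326.   14.]]
```

Pad A held (44.5 mm). Carry it to the far slot of the green tray.

>>> carry_out(
  motion=[
    [0,0,0,5,-40,0,-1],
    [0,0,0,12,-95,0,-1],
    [0,0,0,19,-150,0,-1],
    [0,0,0,26,-205,0,-1],
    [0,0,0,33,-260,0,-1],
  ],
)

```text
clock: 27.6
position: [513.8, -144.8, 103.4]
ee_rot: [-0.04, 0.999, 0.0, -0.0]
contact_force: [1.2, 0.3, -1.5]
gripper_width: 44.0
grasp_force: 62.5
```

>>> carry_out(
  motion=[
    [0,0,0.01,6,-50,0,-1],
    [0,0,0.02,12,-100,0,-1],
    [0,0,0.033,18,-140,0,-1],
    [0,0,0.033,19,-156,0,-1],
    [0,0,0.033,19,-156,0,-1],
  ],
)

```text
clock: 28.22
position: [507.4, -300.7, 103.2]
ee_rot: [-0.022, 1.0, 0.001, 0.0]
contact_force: [1.0, -0.0, -3.0]
gripper_width: 44.2
grasp_force: 62.5
```

```bash
python3 -c "
from h import *
for i in range(5): w=get_image('wrist')
go((507,-300.5,29),1.616); save('w8',w)
"
```

```text
pos [ 508.1 -299.   104.3] yaw 1.618 shift [ 1.3 -1.5 75.3] rotvec [0.001 0.002 0.002] j6 -1.26
```

View pics/w8.png

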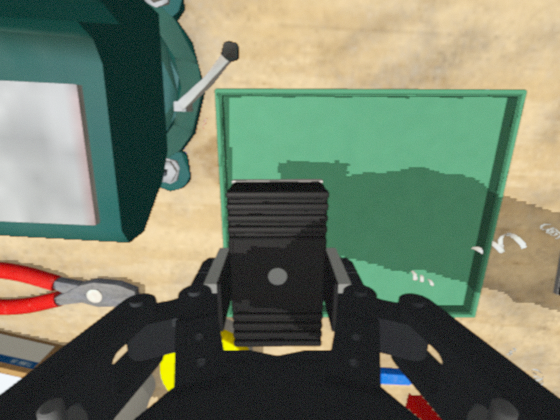

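Wrist view: pad A over the green tray's left side (lip at col ~222, back lip row 315); vise to the left, its nearest edge col ~190, tin behind at (180,365).

```bash
python3 -c "
from h import *
w=get_image('wrist')
print('tray',plane(w,[(218,91),(525,91),(478,315)],14).round())
print('vise low',plane(w,[(188,185),(200,100)],20).round(),'top',plane(w,[(130,240),(150,120)],60).round(),plane(w,[(130,240),(130,10)],110).round())
print('tin',plane(w,[(250,345),(200,330)],30).round())
"
```

```text
tray [[ 422. -342.   14.]
 [ 412. -133.   14.]
 [ 591. -122.   14.]]
vise low [[ 487. -364.   20.]
 [ 428. -353.   20.]] top [[ 514. -389.   60.]
 [ 441. -372.   60.]] [[ 491. -364.  110.]
 [ 402. -356.  110.]]
tin [[ 617. -315.   30.]
 [ 605. -356.   30.]]
```

>>> carry_out(
  motion=[
    [0,0,-0.008,-2,5,20,-1],
    [0,0,-0.008,-2,5,45,-1],
    [0,0,-0.008,-2,5,62,-1],
    [0,0,-0.008,-2,5,70,-1],
    [0,0,-0.008,-2,5,70,-1],
  ],
)

```text
clock: 29.15
position: [509.8, -294.9, 34.1]
ee_rot: [-0.027, 1.0, 0.0, 0.001]
contact_force: [-0.6, -0.6, -1.2]
gripper_width: 44.5
grasp_force: 62.4
```

>>> carry_out(
  motion=[
    [0,0,0,0,0,2,-1],
    [0,0,0,0,0,4,-1],
    [0,0,0,0,0,4,-1],
  ],
)

```text
clock: 29.52
position: [509.9, -295.1, 30.6]
ee_rot: [-0.027, 1.0, 0.0, 0.001]
contact_force: [-0.2, 0.2, -1.3]
gripper_width: 44.4
grasp_force: 62.4
```

>>> carry_out(
  motion=[
    [0,0,0,0,0,2,-1],
    [0,0,0,0,0,2,-1],
    [0,0,0,0,0,2,0.33],
    [0,0,0,0,0,2,0.33],
    [0,0,0,0,0,1,0.33],
  ],
)

```text
clock: 30.15
position: [509.9, -295.0, 29.4]
ee_rot: [-0.027, 1.0, 0.0, 0.001]
contact_force: [0.0, -0.3, -0.3]
gripper_width: 56.6
grasp_force: 0.0
```

>>> carry_out(
  motion=[
    [0,0,0,0,0,-15,0.33],
    [0,0,0,0,0,-40,0.33],
    [0,0,0,0,0,-70,1],
    [0,0,0,0,0,-95,1],
    [0,0,0,0,0,-95,1],
  ],
)

```text
clock: 30.78
position: [511.2, -295.6, 127.8]
ee_rot: [-0.027, 1.0, -0.001, 0.004]
contact_force: [0.3, 0.4, -0.4]
gripper_width: 85.4
grasp_force: 0.0
```

```bash
python3 -c "
from h import *
pad((510,-294),29)
darkrects('top',(215,195,325,295))
go((526,-33,122),1.728)
"
```

```text
px 276 213 rect [array([ 508.49, -293.84]), array([84.47, 44.76]), np.float64(3.11)]
dot 109 [ 510.8 -294.    29. ]
tcp [ 509.  -294.8  123.6]
top [240 195  30  16 313] [array([596.5,  51.6]), array([77.2, 41.8]), np.float64(72.7)]
top [279 200  30  37 613] [array([525.4, -33.1]), array([88. , 50.1]), np.float64(8.8)]
top [298 251  19  10 165] [array([420.6, -36.6]), array([45.7, 23.1]), np.float64(72.7)]
top [242 255  20  40 389] [array([416.8, 110. ]), array([45.6, 97. ]), np.float64(73.0)]
pos [ 509.  -294.8  123.4] yaw 1.624 shift [-31.  260.5   1.7] rotvec [ 0.001  0.    -0.104] j6 -1.27
```

Pad A is flat at (510,-294). On to pad B.

>>> carry_out(
  motion=[
    [0,0,0,-6,50,0,1],
    [0,0,-0.03,-13,110,0,1],
    [0,0,-0.06,-20,165,0,1],
    [0,0,-0.09,-26,220,0,1],
    [0,0,-0.104,-31,260,0,1],
  ],
)

```text
clock: 31.65
position: [526.2, -31.7, 123.9]
ee_rot: [-0.08, 0.997, 0.0, 0.0]
contact_force: [-0.1, -0.7, 0.2]
gripper_width: 85.5
grasp_force: 0.0
```

>>> carry_out(
  motion=[
    [0,0,0,0,0,0,1],
    [0,0,0,0,0,0,1],
    [0,0,0,0,0,0,1],
  ],
)

```text
clock: 32.02
position: [526.3, -34.7, 124.2]
ee_rot: [-0.078, 0.997, 0.0, 0.001]
contact_force: [0.2, 0.1, -0.2]
gripper_width: 85.4
grasp_force: 0.0
```

```bash
python3 -c "
from h import *
pad((526,-33))
go((527,-34,24),1.728)
"
```

```text
px 278 210 rect [array([527.02, -33.95]), array([84.35, 44.08]), np.float64(9.4)]
dot 18 [487.6 -51.8  26. ]
dot 29 [505.4 -56.5  26. ]
dot 103 [529.3 -33.8  26. ]
tcp [526.5 -34.6 124.5]
pos [526.5 -34.6 124.5] yaw 1.727 shift [ -0.4   0.4 100.5] rotvec [ 0.     0.002 -0.001] j6 -1.66
```

>>> carry_out(
  motion=[
    [0,0,0,-1,0.5,30,1],
    [0,0,0,-1,0.5,60,1],
    [0,0,0,-1,0.5,88,1],
    [0,0,0,-1,0.5,99,1],
    [0,0,0,-1,0.5,99,1],
  ],
)

```text
clock: 32.85
position: [527.6, -33.4, 25.2]
ee_rot: [-0.079, 0.997, 0.0, 0.0]
contact_force: [0.3, 0.6, 0.4]
gripper_width: 85.5
grasp_force: 0.0
```

>>> carry_out(
  motion=[
    [0,0,0,0,0,0,1],
    [0,0,0,0,0,0,0.3],
    [0,0,0,0,0,0,-1],
    [0,0,0,0,0,0,-1],
    [0,0,0,0,0,0,-1],
  ],
)

```text
clock: 33.48
position: [528.4, -33.0, 26.6]
ee_rot: [-0.079, 0.997, 0.0, 0.002]
contact_force: [-0.9, 0.1, 5.6]
gripper_width: 43.9
grasp_force: 62.7
```

>>> carry_out(
  motion=[
    [0,0,0,0,0,-10,-1],
    [0,0,0,0,0,-30,-1],
    [0,0,0,0,0,-60,-1],
    [0,0,0,0,0,-75,-1],
    [0,0,0,0,0,-75,-1],
  ],
)

```text
clock: 34.1
position: [528.0, -32.9, 101.5]
ee_rot: [-0.079, 0.997, 0.0, 0.002]
contact_force: [-0.8, 0.2, -1.9]
gripper_width: 44.4
grasp_force: 61.9
```

```bash
python3 -c "
from h import *
for i in range(3): get_image('wrist')
go((506.5,-230,100),1.626)
"
```

```text
pos [526.6 -33.2  99.4] yaw 1.728 shift [  50.7 -191.2   -0.6] rotvec [ 0.    -0.     0.102] j6 -1.66
```

>>> carry_out(
  motion=[
    [0,0,0.02,12,-45,0,-1],
    [0,0,0.05,26,-98,0,-1],
    [0,0,0.08,40,-150,0,-1],
    [0,0,0.102,50,-185,0,-1],
    [0,0,0.102,50.7,-191,0,-1],
  ],
)

```text
clock: 34.88
position: [506.2, -231.6, 98.8]
ee_rot: [-0.026, 1.0, 0.001, -0.0]
contact_force: [-0.5, 0.5, -1.9]
gripper_width: 44.4
grasp_force: 62.0
```

>>> carry_out(
  motion=[
    [0,0,0,0,0,10,-1],
    [0,0,0,0,0,30,-1],
    [0,0,0,0,0,50,-1],
    [0,0,0,0,0,60,-1],
    [0,0,0,0,0,60,-1],
  ],
)

```text
clock: 35.5
position: [507.2, -228.8, 39.4]
ee_rot: [-0.029, 1.0, 0.0, -0.0]
contact_force: [-0.3, -0.4, -1.3]
gripper_width: 44.3
grasp_force: 62.0
```

```bash
python3 -c "
from h import *
for i in range(3): get_image('wrist')
go((506.5,-230,29.6),1.626)
"
```

```text
pos [ 508.3 -229.5   41. ] yaw 1.627 shift [ 1.9 -0.4 11.4] rotvec [0.    0.003 0.001] j6 -1.38
```

>>> carry_out(
  motion=[
    [0,0,0,1,0,5,-1],
    [0,0,0,1,0,9,-1],
    [0,0,0,1,0,11,-1],
    [0,0,0,1,0,11,-1],
    [0,0,0,1,0,11,-1],
  ],
)

```text
clock: 36.28
position: [506.4, -229.8, 29.7]
ee_rot: [-0.028, 1.0, 0.0, 0.001]
contact_force: [-1.2, 1.5, 3.8]
gripper_width: 44.6
grasp_force: 62.5
```

>>> carry_out(
  motion=[
    [0,0,0,0,0,0.5,-1],
    [0,0,0,0,0,0.5,0.3],
    [0,0,0,0,0,0.5,0.3],
    [0,0,0,0,0,0,0.3],
  ],
)

```text
clock: 36.78
position: [506.8, -229.8, 29.2]
ee_rot: [-0.028, 1.0, 0.0, 0.001]
contact_force: [-0.2, 0.3, -0.4]
gripper_width: 55.5
grasp_force: 0.0
```

>>> carry_out(
  motion=[
    [0,0,0,0,0,-15,0.33],
    [0,0,0,0,0,-40,0.33],
    [0,0,0,0,0,-70,1],
    [0,0,0,0,0,-95,1],
    [0,0,0,0,0,-95,1],
  ],
)

```text
clock: 37.4
position: [508.1, -230.1, 127.6]
ee_rot: [-0.028, 1.0, -0.001, 0.004]
contact_force: [-0.8, -0.7, 0.2]
gripper_width: 85.5
grasp_force: 0.0
```

```bash
python3 -c "
from h import *
pad((506,-230),29)
darkrects('top',(215,195,325,295))
go((419,106.6,122),1.384)
"
```

```text
px 275 211 rect [array([ 505.31, -228.47]), array([84.48, 44.7 ]), np.float64(3.23)]
dot 107 [ 507.5 -228.8   29. ]
tcp [ 505.8 -229.6  123.6]
top [240 195  29  16 299] [array([596.9,  52.9]), array([74.6, 41.8]), np.float64(72.7)]
top [298 251  22  35 615] [array([389.8, -30.8]), array([47.1, 85. ]), np.float64(79.4)]
top [242 255  23  36 644] [array([420.2, 106.3]), array([47.5, 85.8]), np.float64(80.3)]
pos [ 505.8 -229.6  123.5] yaw 1.626 shift [ 68.  340.5   1.8] rotvec [ 0.001 -0.     0.242] j6 -1.38
```

Pad C has been knocked to about (390,-31); D still in place. Fetch D next.

>>> carry_out(
  motion=[
    [0,0,0,9,45,0,1],
    [0,0,0.05,20,102,0,1],
    [0,0,0.1,32,160,0,1],
    [0,0,0.15,43,215,0,1],
    [0,0,0.2,54,270,0,1],
  ],
)

```text
clock: 38.28
position: [436.6, 38.3, 123.9]
ee_rot: [0.073, 0.997, 0.0, 0.0]
contact_force: [-0.2, 0.4, -0.4]
gripper_width: 85.4
grasp_force: 0.0
```

>>> carry_out(
  motion=[
    [0,0,0.02,7,40,0,1],
    [0,0,0.042,14,70,0,1],
    [0,0,0.042,14,70,0,1],
    [0,0,0.042,14,70,0,1],
    [0,0,0.042,14,70,0,1],
  ],
)

```text
clock: 38.9
position: [433.5, 107.1, 124.1]
ee_rot: [0.094, 0.996, 0.0, 0.001]
contact_force: [0.5, 0.9, 0.5]
gripper_width: 85.5
grasp_force: 0.0
```

```bash
python3 -c "
from h import *
pad((420,106))
go((421,107,24),1.384)
"
```

```text
px 270 194 rect [array([421.63, 107.69]), array([44.2 , 83.53]), np.float64(79.88)]
dot 103 [423.2 107.2  26. ]
tcp [433.8 107.4 124.4]
pos [433.8 107.4 124.4] yaw 1.383 shift [ 12.6  -2.9 100.4] rotvec [ 0.001  0.002 -0.001] j6 -2.37
```

>>> carry_out(
  motion=[
    [0,0,0,6,-1,20,1],
    [0,0,0,11,-2.3,50,1],
    [0,0,0,11,-2.3,78,1],
    [0,0,0,11,-2.3,99,1],
    [0,0,0,11,-2.3,99,1],
  ],
)

```text
clock: 39.72
position: [421.9, 107.1, 24.3]
ee_rot: [0.093, 0.996, -0.001, -0.0]
contact_force: [-0.2, -1.0, 0.3]
gripper_width: 85.7
grasp_force: 0.0
```

>>> carry_out(
  motion=[
    [0,0,0,0,0,0,1],
    [0,0,0,0,0,0,0.3],
    [0,0,0,0,0,0,-1],
    [0,0,0,0,0,0,-1],
    [0,0,0,0,0,0,-1],
  ],
)

```text
clock: 40.35
position: [423.0, 108.1, 26.4]
ee_rot: [0.093, 0.996, 0.001, 0.001]
contact_force: [-1.3, -1.0, 6.9]
gripper_width: 44.6
grasp_force: 61.1
```

>>> carry_out(
  motion=[
    [0,0,0,0,0,-10,-1],
    [0,0,0,0,0,-30,-1],
    [0,0,0,0,0,-60,-1],
    [0,0,0,0,0,-75,-1],
    [0,0,0,0,0,-75,-1],
  ],
)

```text
clock: 40.98
position: [423.1, 108.3, 101.8]
ee_rot: [0.093, 0.996, 0.002, 0.002]
contact_force: [-0.3, 0.3, -2.3]
gripper_width: 44.4
grasp_force: 61.8
```

```bash
python3 -c "
from h import *
for i in range(3): get_image('wrist')
go((503,-165,100),1.626)
"
```

```text
pos [421.9 107.5  99.9] yaw 1.384 shift [-1.302e+02 -2.528e+02 -1.000e-01] rotvec [ 0.     0.001 -0.242] j6 -2.38
```

>>> carry_out(
  motion=[
    [0,0,0,-23,-45,0,-1],
    [0,0,-0.06,-48,-93,0,-1],
    [0,0,-0.12,-74,-143,0,-1],
    [0,0,-0.18,-100,-193,0,-1],
    [0,0,-0.242,-122,-237,0,-1],
  ],
)

```text
clock: 41.75
position: [498.3, -149.6, 99.2]
ee_rot: [-0.029, 1.0, 0.0, -0.0]
contact_force: [-0.2, 0.8, -1.8]
gripper_width: 44.4
grasp_force: 61.9
```

>>> carry_out(
  motion=[
    [0,0,0,-3.5,-17.5,0,-1],
    [0,0,0,-3.5,-17.5,15,-1],
    [0,0,0,-3.5,-17.5,35,-1],
    [0,0,0,-3.5,-17.5,50,-1],
    [0,0,0,-3.5,-17.5,55,-1],
  ],
)

```text
clock: 42.38
position: [502.1, -163.9, 43.9]
ee_rot: [-0.028, 1.0, 0.0, -0.001]
contact_force: [0.7, 0.0, -0.7]
gripper_width: 44.1
grasp_force: 61.9
```

```bash
python3 -c "
from h import *
for i in range(4): get_image('wrist')
go((503,-165,29.4),1.626)
"
```

```text
pos [ 503.5 -164.6   45.8] yaw 1.627 shift [ 0.6 -0.4 16.4] rotvec [0.    0.003 0.001] j6 -1.5
```

>>> carry_out(
  motion=[
    [0,0,0,0,3,6,-1],
    [0,0,0,0,3,11,-1],
    [0,0,0,0,3,15,-1],
    [0,0,0,0,3,16.5,-1],
    [0,0,0,0,3,16.5,-1],
  ],
)

```text
clock: 43.2
position: [502.8, -161.9, 29.5]
ee_rot: [-0.028, 1.0, 0.0, 0.001]
contact_force: [-3.2, 1.9, 4.0]
gripper_width: 44.2
grasp_force: 62.5
```

>>> carry_out(
  motion=[
    [0,0,0,0,0,0.5,-1],
    [0,0,0,0,0,0.5,0.22],
    [0,0,0,0,0,0.5,0.22],
    [0,0,0,0,0,0,0.22],
  ],
)

```text
clock: 43.7
position: [503.0, -161.9, 28.7]
ee_rot: [-0.028, 1.0, 0.0, 0.001]
contact_force: [0.1, 0.3, -0.4]
gripper_width: 52.0
grasp_force: 0.0
```

>>> carry_out(
  motion=[
    [0,0,0,0,0,-15,0.22],
    [0,0,0,0,0,-40,0.22],
    [0,0,0,0,0,-70,1],
    [0,0,0,0,0,-95,1],
    [0,0,0,0,0,-95,1],
  ],
)

```text
clock: 44.32
position: [504.4, -162.0, 126.9]
ee_rot: [-0.028, 1.0, -0.0, 0.004]
contact_force: [-0.4, 0.7, 0.5]
gripper_width: 85.2
grasp_force: 0.0
```

```bash
python3 -c "
from h import *
pad((503,-162),29)
darkrects('top',(215,195,325,295))
go((391,-31,122),1.384)
"
```

```text
px 275 212 rect [array([ 501.44, -160.65]), array([84.31, 44.7 ]), np.float64(3.23)]
dot 106 [ 503.7 -161.    29. ]
tcp [ 502.1 -161.9  123.2]
top [240 195  25  16 216] [array([606.9,  54.9]), array([50.5, 47.1]), np.float64(9.5)]
top [292 227  33  59 160] [array([431.6, -31.8]), array([ 41.3, 163.7]), np.float64(47.8)]
pos [ 502.1 -161.9  123.1] yaw 1.626 shift [103.7 136.9   1.2] rotvec [ 0.001 -0.     0.242] j6 -1.51
```

>>> carry_out(
  motion=[
    [0,0,0.04,25,33,0,1],
    [0,0,0.1,55,73,0,1],
    [0,0,0.16,85,112,0,1],
    [0,0,0.22,102,135,0,1],
    [0,0,0.242,102,137,0,1],
  ],
)

```text
clock: 45.2
position: [391.9, -30.2, 123.4]
ee_rot: [0.092, 0.996, 0.0, 0.0]
contact_force: [1.0, 0.9, 0.7]
gripper_width: 85.5
grasp_force: 0.0
```

>>> carry_out(
  motion=[
    [0,0,0,0,0,0,1],
    [0,0,0,0,0,0,1],
  ],
)

```text
clock: 45.45
position: [393.9, -31.2, 123.6]
ee_rot: [0.093, 0.996, 0.0, 0.001]
contact_force: [-0.2, -0.9, 0.3]
gripper_width: 85.6
grasp_force: 0.0
```

```bash
python3 -c "
from h import *
pad((391,-31))
go((391,-31,24),1.384)
"
```

```text
px 275 207 rect [array([391.27, -31.1 ]), array([44.07, 84.77]), np.float64(78.84)]
dot 99 [393.4 -31.7  26. ]
tcp [393.5 -31.2 123.6]
pos [393.5 -31.2 123.6] yaw 1.384 shift [ 2.7 -0.3 99.6] rotvec [ 0.001  0.001 -0.   ] j6 -2.1
```

>>> carry_out(
  motion=[
    [0,0,0,1,0,30,1],
    [0,0,0,1,0,60,1],
    [0,0,0,1,0,85,1],
    [0,0,0,1,0,98,1],
    [0,0,0,1,0,98,1],
  ],
)

```text
clock: 46.28
position: [392.0, -31.0, 25.0]
ee_rot: [0.093, 0.996, -0.0, -0.0]
contact_force: [0.3, -0.0, 0.2]
gripper_width: 85.1
grasp_force: 0.0
```

>>> carry_out(
  motion=[
    [0,0,0,0,0,0,1],
    [0,0,0,0,0,0,0.3],
    [0,0,0,0,0,0,-1],
    [0,0,0,0,0,0,-1],
    [0,0,0,0,0,0,-1],
  ],
)

```text
clock: 46.9
position: [392.7, -30.6, 26.6]
ee_rot: [0.093, 0.996, 0.0, 0.001]
contact_force: [-1.7, 0.3, 7.8]
gripper_width: 44.6
grasp_force: 61.1
```

>>> carry_out(
  motion=[
    [0,0,0,0,0,-10,-1],
    [0,0,0,0,0,-30,-1],
    [0,0,0,0,0,-60,-1],
    [0,0,0,0,0,-75,-1],
    [0,0,0,0,0,-75,-1],
  ],
)

```text
clock: 47.52
position: [392.9, -30.4, 102.0]
ee_rot: [0.093, 0.996, 0.001, 0.003]
contact_force: [-0.5, -0.0, -1.3]
gripper_width: 44.5
grasp_force: 62.2
```

```bash
python3 -c "
from h import *
for i in range(3): get_image('wrist')
go((508,312,100),1.63); print(read_state()['gripper_width'])
"
```

```text
pos [391.7 -30.8 100.2] yaw 1.384 shift [-50.7 358.4   0.4] rotvec [ 0.     0.    -0.246] j6 -2.1
44.416419498933884
```

>>> carry_out(
  motion=[
    [0,0,0,-6,45,0,-1],
    [0,0,-0.06,-14,100,0,-1],
    [0,0,-0.12,-22,158,0,-1],
    [0,0,-0.18,-30,215,0,-1],
    [0,0,-0.246,-38,270,0,-1],
  ],
)

```text
clock: 48.3
position: [479.5, 229.2, 99.7]
ee_rot: [-0.031, 1.0, -0.001, -0.0]
contact_force: [0.9, -1.1, -2.0]
gripper_width: 44.6
grasp_force: 62.2
```

```bash
python3 -c "
from h import *
go((508,312,100),1.63)
"
```

```text
pos [479.5 229.2  99.7] yaw 1.633 shift [-33.6  80.9  -0.4] rotvec [-0.001 -0.     0.003] j6 -2.26
```

>>> carry_out(
  motion=[
    [0,0,0,-16,38,0,-1],
    [0,0,0,-33,78,0,-1],
    [0,0,0,-33,78,15,-1],
    [0,0,0,-33,78,35,-1],
    [0,0,0,-33,78,53,-1],
  ],
)

```text
clock: 48.92
position: [506.8, 306.0, 45.6]
ee_rot: [-0.03, 1.0, -0.001, -0.001]
contact_force: [0.4, -0.5, -1.2]
gripper_width: 44.4
grasp_force: 62.2
```

```bash
python3 -c "
from h import *
for i in range(4): w=get_image('wrist')
go((508,312,29.6),1.63)
hsv=cv2.cvtColor(w['color'],cv2.COLOR_BGR2HSV); m=cv2.inRange(hsv,(0,150,60),(8,255,255)); m[320:]=0
ys,xs=np.where(m>0); 
for r in (120,180,230): q=np.where(m[r])[0]; print(r,plane(w,[(q.min(),r),(q.max(),r)],14).round())
"
```

```text
pos [507.6 306.6  47.2] yaw 1.63 shift [-0.8  5.4 17.6] rotvec [-0.002  0.     0.   ] j6 -2.33
120 [[442. 205.  14.]
 [429. 417.  14.]]
180 [[474. 207.  14.]
 [461. 419.  14.]]
230 [[503. 209.  14.]
 [490. 421.  14.]]
```

>>> carry_out(
  motion=[
    [0,0,0,0,3,6,-1],
    [0,0,0,0,3,11,-1],
    [0,0,0,0,3,15,-1],
    [0,0,0,0,3,17.5,-1],
    [0,0,0,0,3,17.5,-1],
  ],
)

```text
clock: 49.75
position: [507.8, 310.4, 30.5]
ee_rot: [-0.03, 1.0, 0.0, 0.001]
contact_force: [-0.5, -0.8, -1.2]
gripper_width: 44.2
grasp_force: 62.2
```

>>> carry_out(
  motion=[
    [0,0,0,0,0,0.5,-1],
    [0,0,0,0,0,0.5,0.5],
    [0,0,0,0,0,0.5,0.5],
    [0,0,0,0,0,0,0.5],
  ],
)

```text
clock: 50.25
position: [508.1, 310.7, 31.0]
ee_rot: [-0.03, 1.0, 0.0, 0.001]
contact_force: [0.7, 0.1, -0.5]
gripper_width: 63.9
grasp_force: 0.0
```

>>> carry_out(
  motion=[
    [0,0,0,0,0,-15,0.5],
    [0,0,0,0,0,-50,1],
    [0,0,0,0,0,-100,1],
    [0,0,0,0,0,-140,1],
    [0,0,0,0,0,-140,1],
  ],
)

```text
clock: 50.88
position: [509.5, 312.0, 176.3]
ee_rot: [-0.03, 1.0, 0.004, 0.005]
contact_force: [-0.1, -0.3, -0.7]
gripper_width: 85.4
grasp_force: 0.0
```

>>> carry_out(
  motion=[
    [0,0,0,20,0,-10,1],
    [0,0,0,50,0,-30,1],
    [0,0,0,70,0,-40,1],
    [0,0,0,70,0,-40,1],
  ],
)

```text
clock: 51.38
position: [436.0, 306.0, 211.4]
ee_rot: [-0.031, 1.0, 0.001, 0.001]
contact_force: [0.5, 0.1, -0.3]
gripper_width: 85.3
grasp_force: 0.0
```

```bash
python3 -c "
from h import *
for i in range(3): w=get_image('wrist')
t=get_image('top'); s=get_image('scene')
cv2.imwrite('pics/end.png',np.vstack([t['color'][130:330],s['color'][170:370]])); print(read_state()['joint_vel'].round(3))
"
```

```text
[-0.003  0.003  0.004 -0.001  0.001  0.   ]
```

View pics/end.png

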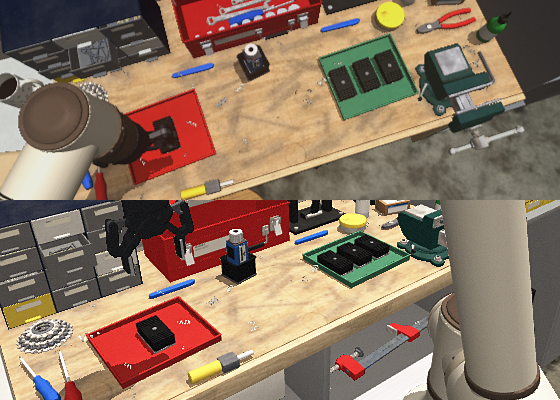

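The final picture shows three pads flat in the green tray (about (365,70) in the top half) and one flat in the red tray ((155,330) in the lower half). The gauge is in its stand, and the lever, tin and chain tool look undisturbed.

```bash
python3 -c "
from bench import *
print(job_done())"
```

```text
the job is handed in; nothing more can be done
None
```

The job is handed in: the three soft pads (pin sank about 7.4, 7.0 and 5.4 mm) are in the green tray, the hardened one (about 2.6 mm; knocked aside mid-run) is in the red tray, and the gauge is back in its stand, still on its mark.

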